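Fit new glazing beads in a cabinet door

ROBOT

A 6-joint arm with a two-finger parallel gripper is mounted at the origin on a cart in front of the work surface, level with it; the furniture and walls round the work are solid. World frame = base frame: x ahead of the robot, y to its left, z up, the work surface at z = 0. Lengths are in m, angles in degrees, forces in N, time in s.
With the tool pointing down it reaches from about 0.35 to 0.875 m from the base axis. Payload 4.2 kg.
Tool frame: the origin (TCP) lies midway between the tips of the shut fingers; the grasp point (between the pads) lies r.pinch_z behind it (r.pinch_z is the distance from the TCP to the grasp point, in m); z points along the fingers, y is the direction in which the jaws open and shut (so a half turn about z gives the same grasp; the last joint's range is limited). The gripper opens to 87 mm and grips with 3 to 60 N. Pads are 19 mm wide; open, the fingers measure 117 mm over their backs; the gripper's body (75 mm by 190 mm) begins 51 mm behind the grasp point.
Start: joints at [-51.532, 22.042, 0.453, 0, -68.411, -14.817], TCP at [0.251, -0.572, 0.223] pointing down, gripper open.
Joint ranges: [-179.83, 179.83], [-69.29, 118.12], [-61.27, 80.66], [-181.25, 117.63], [-171.15, -9.14], [-177.46, 177.46]. Speed limits (degrees/s): [159.86, 159.86, 180, 180, 180, 180].

INTERFACE

Orientations are given as a 3x3 rotation matrix whose columns are the frame's x, y, z axes.
In Python, from station import r gives the robot as it stands. The module is installed in compiled form; this text tells all that it offers.
- The arm moves only by the tool play_rows, never from a script. Its argument "deltas" is a list of rows, each a list of 7 numbers: the shift along the tool's x, y, z in units of 25 mm (1.0 is 25 mm), then the turn, a rotation vector about the tool's x, y, z in units of 5 degrees (1.0 is 5 degrees), then the finger opening in mm, from 0 to 87. In form: [[tx, ty, tz, wx, wy, wz, fingers], ...]. A call has 1 to 12 rows; each row is the pose to reach, as a shift and turn from the pose commanded when the call began, along the tool's axes at that moment; what a row does not reach only later rows make up. A row lasts 1/10 s, in which the tool goes at most 50 mm and 8.59 degrees, less where a joint would pass 70% of its speed; a pose out of reach is approached as far as the arm can. A call with a gripper value outside its range is refused whole. The fingers move at their own pace and stop on an object; the grip force is fixed at half the most. Time passes only in rows, so rows that repeat a pose let the fingers close. It gives the time, the measured TCP pose, the force and the opening at its end, in the units of the state.
- r.sense(): the state, without advancing time (a new reading comes with each control period).
- r.capture(name): name is "scene" or "top" or "wrist"; returns a dict with "pixels" (400x640x3 uint8, red, green, blue), "camera_matrix" (3x3 intrinsics, pixels), "k1" (the pictures are not rectified: a ray, as slopes to the right and down, at radius r is drawn at 1 + k1 r^2 times it, then the intrinsics apply), "R" (3x3) and "t" (3): a world point X has camera coordinates R X + t; the wrist camera has in their place "T_tool_cam" (4x4, takes a point from camera to tool coordinates, whose origin is the TCP and whose axes are the flange's). Camera axes: x right, y down, z forward; pixel columns grow to the right and rows downward; lengths in m; the calibration is good to about 2 mm. A picture is of the moment at which its call begins: read the wrist's pose just before it. There is no depth.
- r.finish_job(): hands the job in, once; it reports no verdict.
Trained networks look in the newest picture that a camera, given by its name, has taken for a name from the list of things; names that differ only in an ending like _2 or _b are one class to them, and where a whole thing is asked for, a point or a joint stands for the part that bears it (a point fixed in the world has none). Each returns a list of dicts, best first, with "score" (0 to 1); they miss things now and then, are a little off and sometimes report something else, mostly with a low value. They report only what shows in the picture. A call takes as long as a camera call.
- r.spot_in(camera, target): "centre" ([x, y, z] in m, in world coordinates, good to about 4 mm: the middle of the surface that is visible of it).
- r.cut_out(camera, target): "region" (400x640 bool, what is visible of it).
The state is a dict: "time_s": time; "joints": joint angles; "joint_velocities": joint speeds; "effort": joint torques, N m; "tcp_pos": TCP position; "ee_rot": TCP orientation; "wrist_force": force on the tool from outside, world axes, zero at the start; "moment": the same for the moment, N m; "gripper_width": opening from 0.0 (shut) to 1.0 (fully open).
Only numpy, scipy, OpenCV 4.12 (cv2) and the standard library are available. Lean on these libraries where they do the work, as an engineer would, in place of code of your own. Each camera call takes 0.05 s, during which the arm holds its last target.

TASK

The glass of the cabinet door is in; now lay the four new bare-wood glazing beads in the rebate round it, flat on the glass and close up against the rebate walls: first the two short ones across the two short ends of the door, then the two long ones along the sides between them. Leave the two old painted beads lying where they are, and do not press hard on the glass.

Things in the scene. Friction and masses are not known exactly. Their poses are not given: they have to be found in the camera images.
- door: Small cabinet door, grey-green paint, lying face down on a dark non-slip mat; it does not shift. 185 mm wide (its x), 270 mm long (its y). Origin on the bench top under its middle. The upper face of its frame is 22 mm above the origin and 28 mm wide all round, with brass hinges at the +x edge and a brass strike plate (1 mm proud) on the -x side. Inside the frame lies the rebate with the glass.
- pane: The glass pane, 128 x 213 x 4 mm, fixed in the door's rebate. Origin at the centre of its underside; its upper side is 14 mm above the door's origin, 8 mm below the frame's face. A seated bead therefore has its underside 14 mm and its top 32 mm above the door's origin (10 mm proud of the frame).
- rebate (a point): Centre of the glass's upper side; axes as the door's. Rebate: 129 mm (x) by 214 mm (y), upright walls at x = +-64.5 and y = +-107 mm. A short bead lies along x, centred on x = 0 (5 mm spare at each end), its centre line at y = +-100 mm when touching its wall. A long bead lies along y, centred on y = 0 (8 mm spare at each end), its centre line at x = +-57.5 mm when touching its wall.
- board: Dark brown hardboard, 235 x 360 mm, 4 mm thick, flat on the bench, does not shift; all six beads lie on it side by side, centres about 58 mm apart along its y axis. Origin at the centre of its underside. (Round the work: the staircase with its posts stands behind the bench top, and an old dark newel and handrail stand between cart and bench on the left, higher than the bench; keep clear.)
- short_bead_a: New short glazing bead of bare pale wood, square strip 14 mm wide, 18 mm high, 119 mm long, about 26 g; origin at the centre of its underside, y axis along its length, z up; the two ends and the two sides are alike. The two new short beads are interchangeable.
- long_bead_a: New long glazing bead of bare pale wood, square strip 14 mm wide, 18 mm high, 170 mm long, about 37 g; origin at the centre of its underside, y axis along its length, z up; the two ends and the two sides are alike. The two new long beads are interchangeable.
- short_bead_b: New short glazing bead of bare pale wood, square strip 14 mm wide, 18 mm high, 119 mm long, about 26 g; origin at the centre of its underside, y axis along its length, z up; the two ends and the two sides are alike. The two new short beads are interchangeable.
- long_bead_b: New long glazing bead of bare pale wood, square strip 14 mm wide, 18 mm high, 170 mm long, about 37 g; origin at the centre of its underside, y axis along its length, z up; the two ends and the two sides are alike. The two new long beads are interchangeable.
- old_short_bead: Old short bead, painted grey-green like the door, 14 x 119 x 18 mm, loose; to be left alone; origin at the centre of its underside, y axis along its length, z up; the two ends and the two sides are alike.
- old_long_bead: Old long bead, painted grey-green like the door, 14 x 170 x 18 mm, loose; to be left alone; origin at the centre of its underside, y axis along its length, z up; the two ends and the two sides are alike.

How it is judged:
By the outcome, as a careful person would: the job done as asked, in the order asked, and still so for the second after the job is handed in, with the robot touching nothing.
It also fails if it takes over 128 s, if anything falls off the work surface, if the arm or the gripper's body presses on something with over 40 N, if the wrist force passes 120 N, or if a joint passes its speed limit or range.

## Working session

There is one attempt and no reset: what is moved stays moved. The work goes in short steps, Python scripts to look and compute and a tool call to move; the robot and the scene stay as the last step left them, time stands still between calls to the robot, and variables do not carry over. Pictures are saved under pics/ and viewed, and the job is handed in when it is done.

Besides the shell and the picture viewer there is one more tool, called after "Emit:" as a command line: name --pt "numbers of a row" for each row, then --argument value for the rest. play_rows: Moves the arm, as the interface text tells. Its arguments: {"type":"object","properties":{"deltas":{"type":"array","items":{"type":"array","items":{"type":"number"}}}},"required":["deltas"]}

```bash
mkdir -p pics
python3 - <<'E'
from station import r
import cv2,numpy as np,pickle
s=r.sense(); print(s, r.pinch_z)
d={}
for n in ["scene","top","wrist"]:
    c=r.capture(n); d[n]=c
    cv2.imwrite(f"pics/{n}0.png",c["pixels"][:,:,::-1])
    print(n,c["camera_matrix"].tolist(),c["k1"],{k:np.round(c[k],4).tolist() for k in c if k in("R","t","T_tool_cam")})
pickle.dump(d,open("d0.pkl","wb"))
E
```

```text
{'time_s': 0.0, 'joints': array([-5.15324571e+01,  2.20924773e+01,  3.79800773e-01, -2.90643229e-02,
       -6.84118595e+01, -1.48166590e+01]), 'joint_velocities': array([ 0.00366839,  0.04981769,  0.03079402,  0.01350557,  0.07976835,
       -0.00948029]), 'effort': array([ 2.99977100e-04, -3.90666282e+01,  1.87406015e+01,  4.21990961e+00,
        1.10025436e-02, -1.96637102e-04]), 'tcp_pos': array([ 0.25050182, -0.57194176,  0.22144148]), 'ee_rot': array([[-9.16081835e-01, -4.00990156e-01, -9.82772351e-04],
       [-4.00991348e-01,  9.16079668e-01,  1.99520039e-03],
       [ 1.00242054e-04,  2.22185004e-03, -9.99997527e-01]]), 'wrist_force': array([ 1.18108615, -0.11437597,  0.09582048]), 'moment': array([-0.0159765 , -0.00528706,  0.02662918]), 'gripper_width': 0.9998898269167136} 0.0187
scene [[472.39297269877096, 0.0, 318.3405838798492], [0.0, 472.39297269877096, 198.13181011366567], [0.0, 0.0, 1.0]] 0.029185856650971818 {'R': [[-0.5462, -0.8376, 0.0036], [-0.6587, 0.427, -0.6195], [0.5174, -0.3407, -0.785]], 't': [0.2673, 0.3541, 1.0584]}
top [[366.3611331341214, 0.0, 321.15167989079237], [0.0, 366.3611331341214, 201.85214496547536], [0.0, 0.0, 1.0]] 0.02382861191019571 {'R': [[-0.0251, -0.9997, 0.0012], [-0.9866, 0.0246, -0.1613], [0.1612, -0.0052, -0.9869]], 't': [0.0118, 0.5288, 0.9645]}
wrist [[321.76576244720417, 0.0, 317.1666224454885], [0.0, 321.76576244720417, 202.86319523849895], [0.0, 0.0, 1.0]] -0.035266559624288145 {'T_tool_cam': [[-0.0008, -0.9585, -0.2851, 0.0767], [1.0, -0.0013, 0.0013, -0.0005], [-0.0016, -0.2851, 0.9585, -0.1614], [0.0, 0.0, 0.0, 1.0]]}
```

View pics/scene0.png

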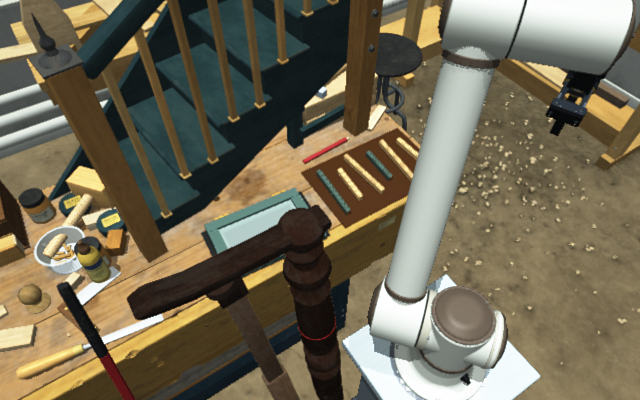

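View pics/top0.png

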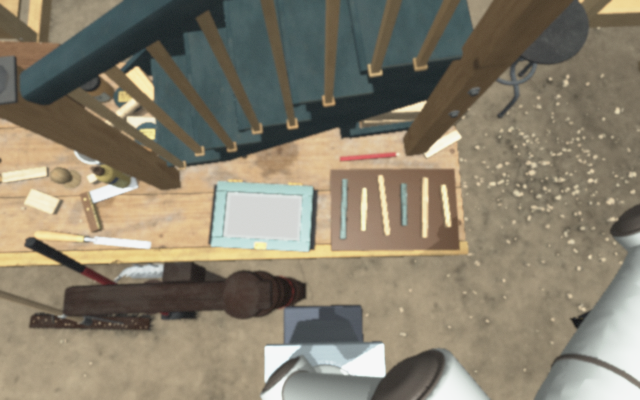

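View pics/wrist0.png

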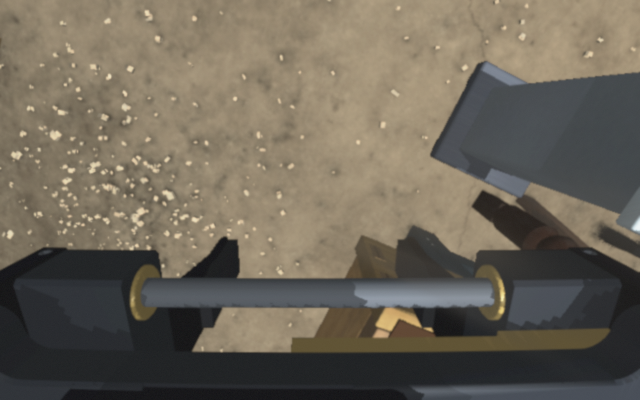

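```bash
cat > h.py <<'E'
import numpy as np,cv2,pickle
def cam(c,s=None):
    K=c["camera_matrix"];k1=c["k1"]
    if "R" in c: R=c["R"];t=c["t"]
    else:
        T=np.eye(4);T[:3,:3]=s["ee_rot"];T[:3,3]=s["tcp_pos"]
        M=np.linalg.inv(T@c["T_tool_cam"]);R=M[:3,:3];t=M[:3,3]
    return K,np.array([k1,0,0,0.]),np.array(R),np.array(t)
def ray(P,uv):
    K,D,R,t=P
    n=cv2.undistortPoints(np.array(uv,float).reshape(-1,1,2),K,D).reshape(-1,2)
    d=np.c_[n,np.ones(len(n))]@R
    return -R.T@t,d
def onz(P,uv,z):
    o,d=ray(P,uv); return o+d*((z-o[2])/d[:,2])[:,None]
def proj(P,X):
    K,D,R,t=P
    return cv2.projectPoints(np.array(X,float).reshape(-1,3),cv2.Rodrigues(R)[0],t,K,D)[0].reshape(-1,2)
E
python3 - <<'E'
from h import *
d=pickle.load(open("d0.pkl","rb"))
for n,(x0,y0,x1,y1) in {"top":(200,140,480,260),"scene":(180,120,440,260)}.items():
    im=d[n]["pixels"][y0:y1,x0:x1,::-1]
    cv2.imwrite(f"pics/{n}z.png",cv2.resize(im,None,fx=2.8,fy=2.8,interpolation=cv2.INTER_CUBIC))
P=cam(d["top"]);
print(P[2].T@-P[3])
im=d["top"]["pixels"].astype(int)
# pale wood on board
m=np.zeros(im.shape[:2],np.uint8)
sub=im[172:246,333:456]
from station import r
for t in ["short_bead_a","long_bead_a","old_short_bead","old_long_bead","door","board"]:
    for o in r.spot_in("top",t): print(t,round(o["score"],2),np.round(o["centre"],3))
    for o in r.cut_out("top",t):
        if o["score"]<.3: continue
        ys,xs=np.nonzero(o["region"])
        rc=cv2.minAreaRect(np.c_[xs,ys].astype(np.float32))
        z={"door":.022,"board":.004}.get(t,.022)
        b=onz(P,cv2.boxPoints(rc),z)
        print("  cut",round(o["score"],2),np.round(rc[0],1),np.round(b[:,:2],3).tolist())
E
```

```text
[0.36649534 0.00383732 1.03714754]
short_bead_a 0.74 [ 0.509 -0.346  0.02 ]
short_bead_a 0.51 [ 0.51  -0.117  0.025]
  cut 0.79 [444.7 205.5] [[0.569, -0.336], [0.57, -0.354], [0.459, -0.357], [0.458, -0.34]]
  cut 0.68 [363.5 208.5] [[0.569, -0.115], [0.569, -0.129], [0.453, -0.124], [0.453, -0.11]]
  cut 0.37 [383.5 205. ] [[0.602, -0.162], [0.604, -0.178], [0.438, -0.19], [0.437, -0.174]]
long_bead_a 0.93 [ 0.506 -0.292  0.021]
long_bead_a 0.77 [ 0.522 -0.178  0.018]
long_bead_a 0.48 [0.498 0.158 0.01 ]
  cut 0.85 [383.4 204.5] [[0.605, -0.163], [0.606, -0.183], [0.438, -0.188], [0.437, -0.169]]
  cut 0.58 [424.3 207. ] [[0.427, -0.273], [0.597, -0.288], [0.596, -0.307], [0.427, -0.291]]
old_short_bead 0.56 [ 0.525 -0.234  0.022]
  cut 0.61 [404. 204.] [[0.581, -0.229], [0.58, -0.246], [0.461, -0.238], [0.462, -0.221]]
old_long_bead 0.69 [ 0.514 -0.063  0.02 ]
old_long_bead 0.65 [ 0.522 -0.234  0.025]
  cut 0.52 [343.7 208.5] [[0.43, -0.052], [0.597, -0.062], [0.596, -0.077], [0.429, -0.066]]
door 0.66 [0.5   0.158 0.011]
door 0.25 [ 0.504 -0.291  0.022]
  cut 0.85 [263.3 214.7] [[0.417, 0.314], [0.609, 0.309], [0.586, 0.003], [0.394, 0.017]]
board 0.79 [ 0.511 -0.208  0.007]
  cut 0.64 [394.5 208.5] [[0.398, -0.023], [0.637, -0.03], [0.627, -0.403], [0.39, -0.382]]
```

View pics/topz.png

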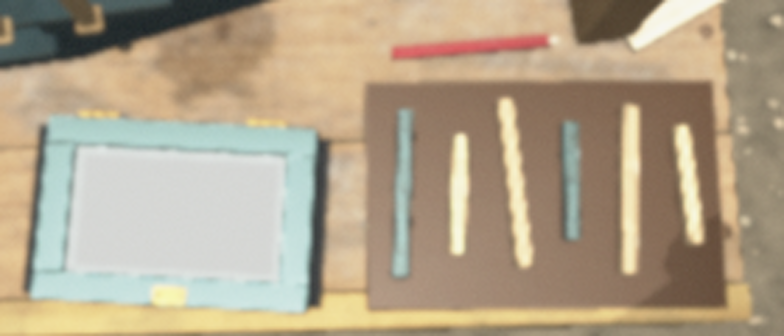

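View pics/scenez.png

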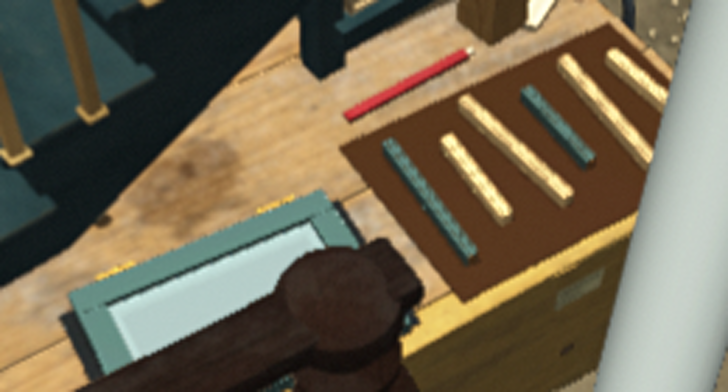

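Run:
```python
from h import *
d=pickle.load(open("d0.pkl","rb"))
P=cam(d["top"]);Q=cam(d["scene"])
print("post/stringer base",np.round(onz(P,[[408,152],[432,155],[180,165],[200,162],[260,140],[340,133],[180,187],[120,140]],0),3).tolist())
def tri(a,b):
    o1,d1=ray(P,[a]);o2,d2=ray(Q,[b]);A=np.c_[d1[0],-d2[0]]
    l=np.linalg.lstsq(A,o2-o1,rcond=None)[0]; return np.round(o1+d1[0]*l[0],3),np.round(o2+d2[0]*l[1],3)
print("newel cap",tri((250,295),(303,222)),"cap end",tri((305,290),(327,220)))
print("rail left end",tri((68,298),(137,305)))
for n,z in (("rail@.1",.1),("rail@.2",.2),(".3",.3)):
    print(n,np.round(onz(P,[[100,283],[250,270],[300,280],[250,320]],z),3).tolist())
```

```text
post/stringer base [[0.677, -0.26, 0.0], [0.667, -0.329, 0.0], [0.655, 0.405, 0.0], [0.662, 0.348, 0.0], [0.725, 0.174, 0.0], [0.741, -0.063, 0.0], [0.589, 0.403, 0.0], [0.734, 0.582, 0.0]]
newel cap (array([0.304, 0.149, 0.272]), array([0.309, 0.156, 0.273])) cap end (array([0.305, 0.041, 0.195]), array([0.333, 0.08 , 0.195]))
rail left end (array([0.31 , 0.499, 0.291]), array([0.307, 0.495, 0.288]))
rail@.1 [[0.33, 0.552, 0.1], [0.351, 0.182, 0.1], [0.323, 0.057, 0.1], [0.23, 0.181, 0.1]]
rail@.2 [[0.334, 0.493, 0.2], [0.352, 0.163, 0.2], [0.328, 0.051, 0.2], [0.245, 0.162, 0.2]]
.3 [[0.338, 0.435, 0.3], [0.354, 0.144, 0.3], [0.332, 0.045, 0.3], [0.259, 0.143, 0.3]]
```

Emit:
play_rows --pt "-1 2 0 0 0 1.6 50" --pt "-2 4 -0.3 0 0 3.2 50" --pt "-3 6 -0.6 0 0 4.72 50" --pt "-4 8 -0.8 0 0 4.72 50" --pt "-5 10 -1 0 0 4.72 50" --pt "-5.5 11.5 -1 0 0 4.72 50" --pt "-5.5 12.5 -1 0 0 4.72 50" --pt "-5.5 14 -1 0 0 4.72 50"

```text
time_s: 1.55
tcp_pos: [0.2359, -0.1952, 0.2478]
ee_rot: [[-1.0, -0.002, 0.001], [-0.002, 1.0, -0.0], [-0.001, -0.0, -1.0]]
wrist_force: [1.4, 0.6, 0.4]
gripper_width: 0.578
```

Emit:
play_rows --pt "-1.8 -0.1 0.4 0 0 0 45" --pt "-3.6 -0.2 0.8 0 0 0 45" --pt "-5.4 -0.4 1.2 0 0 0 45" --pt "-7.2 -0.5 1.6 0 0 0 45" --pt "-8.8 -0.6 2 0 0 0 45" --pt "-9.8 -0.6 2 0 0 0 45" --pt "-9.8 -0.6 2 0 0 0 45" --pt "-9.8 -0.6 2 0 0 0 45"

```text
time_s: 2.35
tcp_pos: [0.4812, -0.2114, 0.197]
ee_rot: [[-1.0, -0.001, -0.001], [-0.001, 1.0, 0.0], [0.001, 0.0, -1.0]]
wrist_force: [-0.4, 0.9, 0.6]
gripper_width: 0.518
```

```bash
cat > look.py <<'E'
import sys
from h import *
from station import r
def look(n,show=True):
    s=r.sense(); c=r.capture("wrist"); pickle.dump((s,c),open(f"{n}.pkl","wb"))
    cv2.imwrite(f"pics/{n}.png",c["pixels"][:,:,::-1])
    print(s["time_s"],s["tcp_pos"].round(4),s["wrist_force"].round(1),s["joints"].round(1),round(s["gripper_width"],3))
    return s,c
if __name__=="__main__": look(sys.argv[1])
E
python3 look.py w1
```

```text
2.35 [ 0.4812 -0.2114  0.197 ] [-0.4  0.9  0.6] [ -6.   13.6 -15.6  -0.  -60.8 -83.9] 0.518
```

View pics/w1.png

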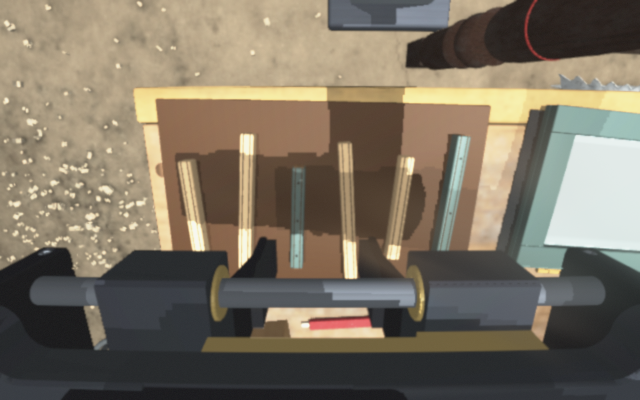

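Emit:
play_rows --pt "-1.5 0 0 0 0 0 45" --pt "-3 0 0 0 0 0 45" --pt "-3 0 0 0 0 0 45" --pt "-3 0 0 0 0 0 45"

```text
time_s: 2.8
tcp_pos: [0.5555, -0.2113, 0.1976]
ee_rot: [[-1.0, -0.001, -0.001], [-0.001, 1.0, 0.0], [0.001, 0.0, -1.0]]
wrist_force: [0.2, -0.2, 0.1]
gripper_width: 0.514
```

```bash
cat > beads.py <<'E'
from h import *
def beads(s,c,ztop=0.022,draw=None):
    P=cam(c,s); im=c["pixels"]
    hsv=cv2.cvtColor(im,cv2.COLOR_RGB2HSV)
    m=cv2.inRange(hsv,(15,50,120),(32,170,255))
    m=cv2.morphologyEx(m,cv2.MORPH_OPEN,np.ones((3,3)))
    out=[]
    cs,_=cv2.findContours(m,cv2.RETR_EXTERNAL,cv2.CHAIN_APPROX_NONE)
    for k in cs:
        if cv2.contourArea(k)<300: continue
        w=onz(P,k.reshape(-1,2).astype(float),ztop)[:,:2]
        rc=cv2.minAreaRect((w*1000).astype(np.float32))
        L=max(rc[1]);W=min(rc[1])
        if not(90<L<220 and W<40): continue
        v=w-w.mean(0);ev=np.linalg.svd(v,full_matrices=False)[2][0]
        if ev[0]<0: ev=-ev
        out.append((np.array(rc[0])/1000,L,W,np.degrees(np.arctan2(ev[1],ev[0])),k))
    return out
E
cat > b.py <<'E'
import sys
from look import look
from beads import *
s,c=look(sys.argv[1])
for o in beads(s,c): print(np.round(o[0],4),np.round(o[1:4],1),o[4].reshape(-1,2).min(0),o[4].reshape(-1,2).max(0))
E
python3 b.py w2
```

```text
2.8 [ 0.5555 -0.2113  0.1976] [ 0.2 -0.2  0.1] [ -5.2  20.1  -6.2  -0.  -63.7 -84.7] 0.514
[ 0.7248 -0.1954] [100.4  28.9 -87.9] [289 307] [370 327]
[ 0.5178 -0.346 ] [117.4  20.8  -3.1] [179  88] [203 201]
[ 0.5128 -0.1211] [118.8  17.9  -2.3] [389  82] [416 197]
[ 0.5237 -0.1768] [169.3  15.4   4. ] [339  66] [359 228]
[ 0.5155 -0.2886] [167.4  17.   -8.7] [233  59] [252 220]
```

View pics/w2.png

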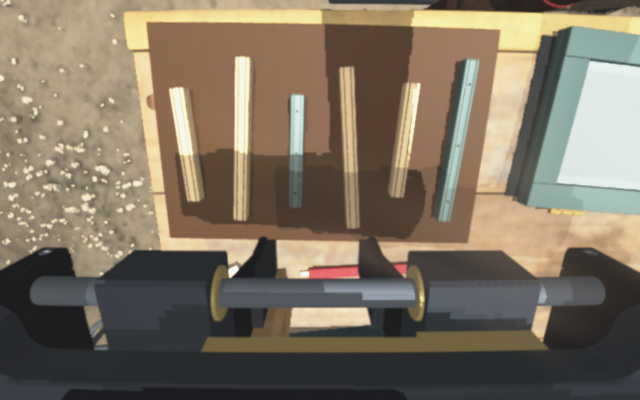

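```bash
cat >> beads.py <<'E'
from scipy.optimize import least_squares
def box(p,L,z0,W=.014,H=.018):
    x,y,a=p;ca,sa=np.cos(a),np.sin(a)
    return np.array([[x+ca*u*L/2-sa*v*W/2,y+sa*u*L/2+ca*v*W/2,z] for u in(-1,1) for v in(-1,1) for z in(z0,z0+H)])
def fit(s,c,o,z0=.004,L=None):
    P=cam(c,s); L=L or (.119 if o[1]<145 else .170)
    k=o[4].reshape(-1,2).astype(float)
    def f(p):
        h=cv2.convexHull(proj(P,box(p,L,z0)).astype(np.float32))
        return [cv2.pointPolygonTest(h,(float(a),float(b)),True)-.3 for a,b in k]
    q=least_squares(f,[*o[0],np.radians(o[3])],x_scale=[.01,.01,.05],diff_step=1e-4,loss="soft_l1")
    return q.x[0],q.x[1],np.degrees(q.x[2]),L,np.sqrt(np.mean(np.square(f(q.x))))
E
cat > b.py <<'E'
import sys,os
from look import look
from beads import *
if os.path.exists(sys.argv[1]+".pkl"): s,c=pickle.load(open(sys.argv[1]+".pkl","rb"))
else: s,c=look(sys.argv[1])
for o in beads(s,c):
    if o[0][0]<.7: print(np.round(fit(s,c,o),4))
E
python3 b.py w2
```

```text
[ 0.5176 -0.3511  3.8697  0.119   2.627 ]
[ 0.5131 -0.1201 -1.8682  0.119   1.942 ]
[ 0.5238 -0.176   3.9884  0.17    0.4747]
[ 0.5137 -0.2918 -4.3235  0.17    1.5873]
```

```bash
cat > ov.py <<'E'
import sys
from beads import *
n=sys.argv[1];x0,y0,x1,y1=map(int,sys.argv[2:6])
s,c=pickle.load(open(n+".pkl","rb"));P=cam(c,s);im=c["pixels"][:,:,::-1].copy()
f=3
big=cv2.resize(im[y0:y1,x0:x1],None,fx=f,fy=f,interpolation=cv2.INTER_NEAREST)
for o in beads(s,c):
    cv2.polylines(big,[((o[4].reshape(-1,2)-[x0,y0]+.5)*f).astype(int)],True,(0,0,255),1)
    q=fit(s,c,o); h=cv2.convexHull(proj(P,box([q[0],q[1],np.radians(q[2])],q[3],.004)).astype(np.float32)).reshape(-1,2)
    cv2.polylines(big,[((h-[x0,y0]+.5)*f).astype(int)],True,(255,0,0),1)
cv2.imwrite(f"pics/{n}_ov.png",big)
E
python3 ov.py w2 160 40 425 235
```

```text
(no output)
```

View pics/w2_ov.png

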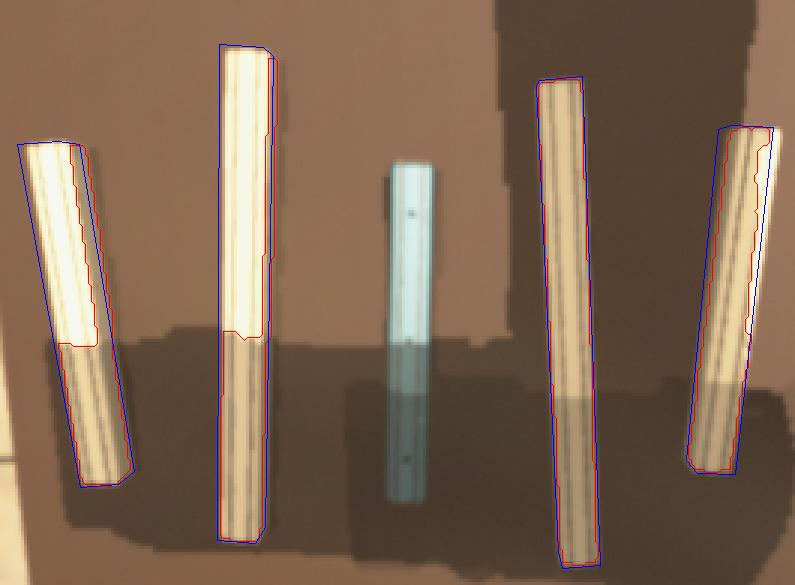

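```bash
sed -i 's|^    m=cv2.inRange.*|    m=cv2.inRange(hsv,(15,50,100),(32,170,255))\|cv2.inRange(hsv,(0,0,215),(179,110,255)); m=cv2.morphologyEx(m,cv2.MORPH_CLOSE,np.ones((3,3)))|' beads.py; python3 b.py w2; python3 ov.py w2 160 40 425 235
```

```text
[ 0.5177 -0.3499  2.4572  0.119   0.362 ]
[ 0.5131 -0.1192 -4.1372  0.119   0.3468]
[ 0.5237 -0.176   3.8294  0.17    0.4758]
[ 0.5144 -0.2909 -4.7089  0.17    0.3273]
```

View pics/w2_ov.png

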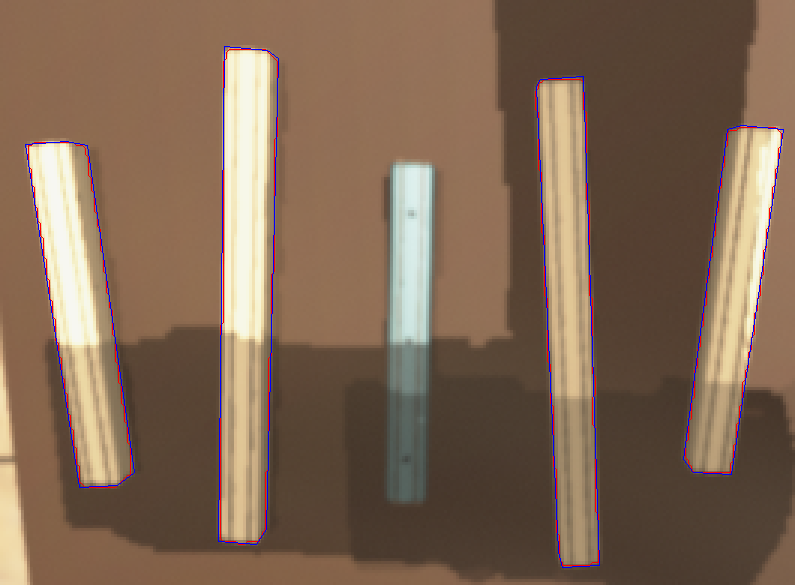

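Emit:
play_rows --pt "0 1.8 0 0 0 0 45" --pt "0 3.6 0 0 0 0 45" --pt "0 5.4 0 0 0 0 45" --pt "0 7.2 0 0 0 0 45" --pt "0 9 0 0 0 0 45" --pt "0 10.8 0 0 0 0 45" --pt "0 12.6 0 0 0 0 45" --pt "0 14 0 0 0 0 45" --pt "0 14.6 0 0 0 0 45" --pt "0 14.6 0 0 0 0 45" --pt "0 14.6 0 0 0 0 45"

```text
time_s: 3.95
tcp_pos: [0.5553, 0.1526, 0.1979]
ee_rot: [[-1.0, -0.001, -0.0], [-0.001, 1.0, -0.0], [0.0, -0.0, -1.0]]
wrist_force: [-0.7, -0.8, -0.3]
gripper_width: 0.516
```

```bash
python3 look.py w3
```

```text
3.95 [0.5553 0.1526 0.1979] [-0.7 -0.8 -0.3] [  31.5   18.4   -8.8    0.   -62.9 -121.4] 0.516
```

View pics/w3.png

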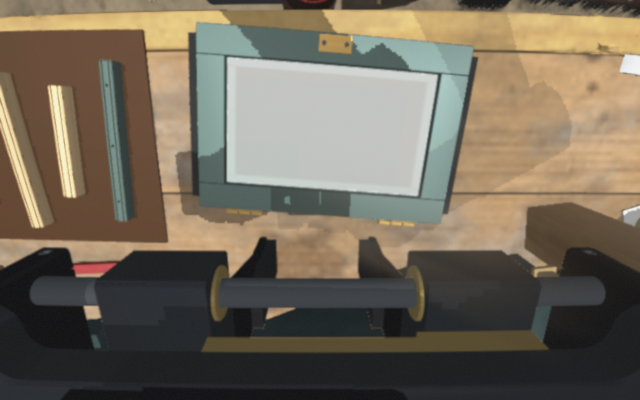

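Run:
```python
from h import *
s,c=pickle.load(open("w3.pkl","rb"))
im=c["pixels"][10:230,180:490,::-1]
cv2.imwrite("pics/w3z.png",cv2.resize(im,None,fx=2.58,fy=2.58,interpolation=cv2.INTER_CUBIC))
```

```text
(no output)
```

View pics/w3z.png

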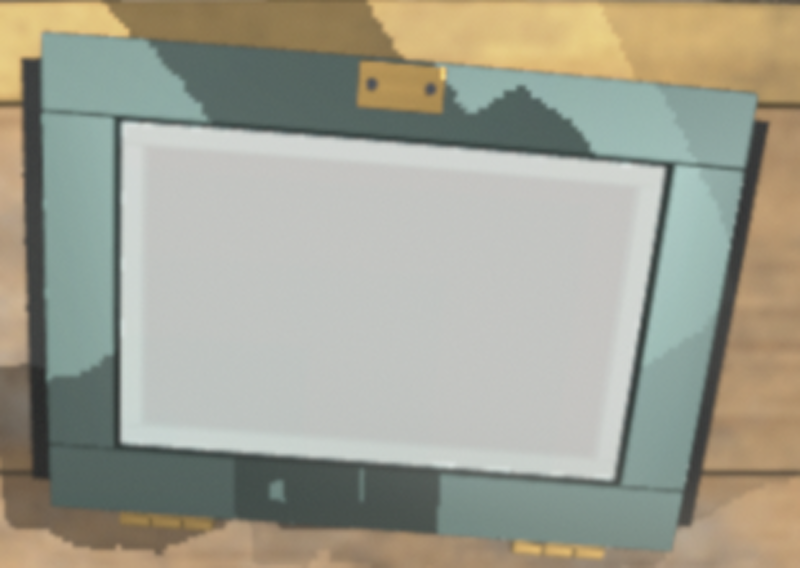

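Run:
```python
from h import *
from scipy.optimize import least_squares
s,c=pickle.load(open("w3.pkl","rb"));P=cam(c,s)
f=2.58
pz=np.array([[42,32],[757,93],[672,551],[52,506],[117,119],[670,164],[620,485],[117,447]],float)
px=(pz+.5)/f-.5+[180,10]
ob=np.array([[-92.5,-135],[-92.5,135],[92.5,135],[92.5,-135],[-64.5,-107],[-64.5,107],[64.5,107],[64.5,-107]])/1000
def W(p,z=.022):
    x,y,a=p[:3];R=np.array([[np.cos(a),-np.sin(a)],[np.sin(a),np.cos(a)]])
    return np.c_[ob@R.T+[x,y],np.full(8,z)]
for idx in (range(8),range(4),range(4,8)):
    idx=list(idx)
    q=least_squares(lambda p:(proj(P,W(p))-px)[idx].ravel(),[.5,.158,0])
    q2=least_squares(lambda p:(proj(P,W(p,p[3]))-px)[idx].ravel(),[.5,.158,0,.022])
    print(q.x[:2].round(4),np.degrees(q.x[2]).round(2),np.round(q.fun.reshape(-1,2),1).tolist(),"freez",q2.x.round(4))
d=pickle.load(open("d0.pkl","rb"));T=cam(d["top"])
q=least_squares(lambda p:(proj(P,W(p))-px).ravel(),[.5,.158,0])
im=cv2.resize(d["top"]["pixels"][160:270,190:340,::-1],None,fx=5,fy=5,interpolation=cv2.INTER_CUBIC)
pp=proj(T,W(q.x))
for g in(pp[:4],pp[4:]): cv2.polylines(im,[((g-[190,160]+.5)*5).astype(int)],True,(0,0,255),1)
cv2.imwrite("pics/topdoor.png",im)
```

```text
[0.5012 0.1643] -4.33 [[-1.4, -0.6], [1.5, -0.5], [0.7, 0.9], [-1.0, 1.1], [-1.3, -0.8], [2.1, -0.3], [0.5, 0.7], [-1.1, 1.1]] freez [ 0.5011  0.1644 -0.0756  0.0184]
[0.5012 0.1644] -4.36 [[-1.3, -0.7], [1.6, -0.4], [0.7, 1.0], [-1.0, 1.1]] freez [ 0.5011  0.1645 -0.0761  0.0188]
[0.5012 0.1642] -4.29 [[-1.4, -0.7], [2.0, -0.4], [0.5, 0.7], [-1.1, 1.2]] freez [ 0.5012  0.1644 -0.0748  0.0177]
```

View pics/topdoor.png

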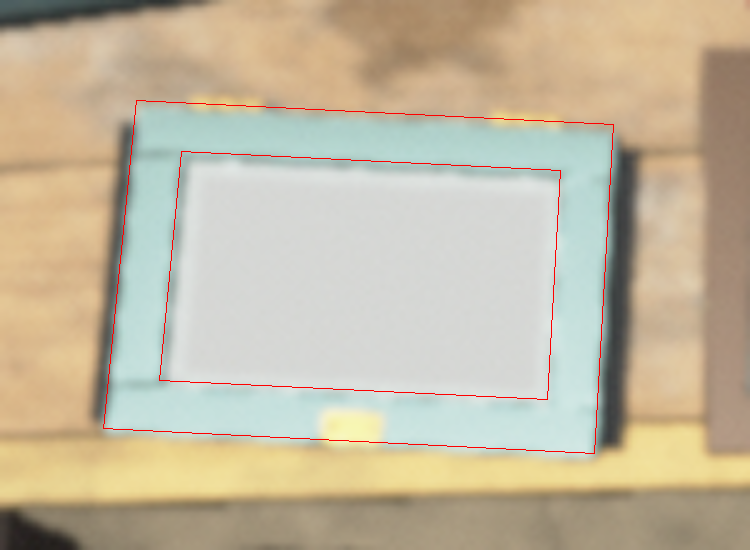

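Emit:
play_rows --pt "0.4 -1.6 0.5 0 0 0.4 45" --pt "0.8 -3.2 1 0 0 0.83 45" --pt "1.2 -5 1.6 0 0 0.83 45" --pt "1.7 -6.8 2.3 0 0 0.83 45" --pt "1.7 -8.6 3 0 0 0.83 42" --pt "1.7 -10.2 3.8 0 0 0.83 42" --pt "1.7 -10.87 4.6 0 0 0.83 42" --pt "1.7 -10.87 5.2 0 0 0.83 42" --pt "1.7 -10.87 5.2 0 0 0.83 42" --pt "1.7 -10.87 5.2 0 0 0.83 42"

```text
time_s: 5.0
tcp_pos: [0.5134, -0.1192, 0.0679]
ee_rot: [[-0.997, 0.073, -0.0], [0.073, 0.997, -0.0], [0.0, -0.0, -1.0]]
wrist_force: [0.4, -0.1, 0.4]
gripper_width: 0.483
```

```bash
python3 look.py w4
```

```text
5.0 [ 0.5134 -0.1192  0.0679] [ 0.4 -0.1  0.4] [  4.6  22.3 -24.7   0.  -43.  -98.8] 0.483
```

View pics/w4.png

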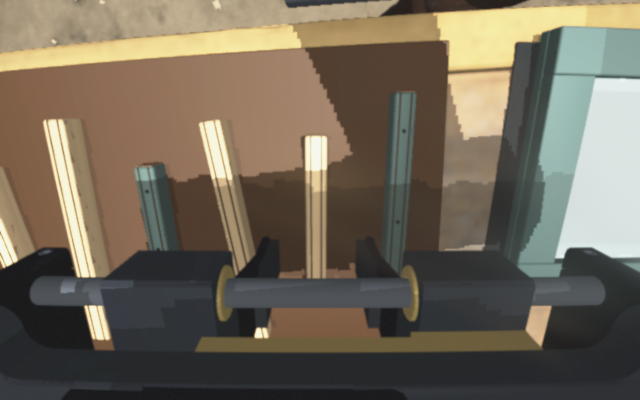

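Emit:
play_rows --pt "0 0 0.8 0 0 0 42" --pt "0 0 1.6 0 0 0 42" --pt "0 0 2.15 0 0 0 42" --pt "0 0 2.15 0 0 0 42" --pt "0 0 2.15 0 0 0 42" --pt "0 0 2.15 0 0 0 5" --pt "0 0 2.15 0 0 0 5" --pt "0 0 2.15 0 0 0 5" --pt "0 0 2.15 0 0 0 5" --pt "0 0 2.15 0 0 0 5"

```text
time_s: 6.05
tcp_pos: [0.5139, -0.1182, 0.0141]
ee_rot: [[-0.997, 0.071, 0.0], [0.071, 0.997, -0.0], [-0.0, 0.0, -1.0]]
wrist_force: [-0.8, -0.4, 1.6]
gripper_width: 0.158
```

Emit:
play_rows --pt "0 0 0 0 0 0 5" --pt "0 0 -0.4 0 0 0 5" --pt "0 0 -1 0 0 0 5" --pt "0 0 -2 0 0 0 5" --pt "0 0 -2 0 0 0 5"

```text
time_s: 6.55
tcp_pos: [0.5162, -0.1183, 0.0673]
ee_rot: [[-0.997, 0.071, 0.007], [0.071, 0.998, -0.0], [-0.007, 0.0, -1.0]]
wrist_force: [0.6, 0.7, -0.7]
gripper_width: 0.154
```

```bash
python3 look.py w5
```

```text
6.55 [ 0.5162 -0.1183  0.0673] [ 0.6  0.7 -0.7] [  4.7  22.4 -24.7   0.1 -42.5 -98.8] 0.154
```

View pics/w5.png

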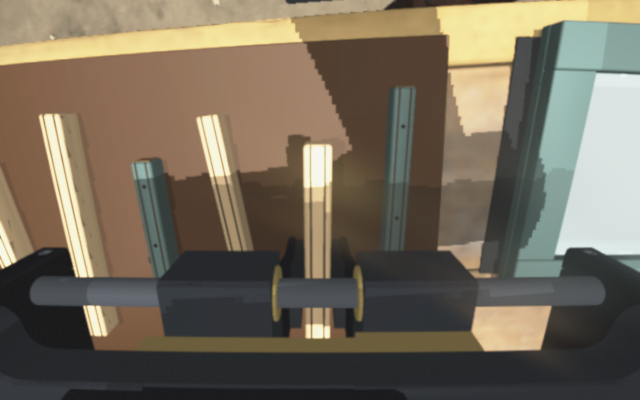

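Emit:
play_rows --pt "0.1 1.2 0 0 0 0.05 5" --pt "0.2 2.8 0 0 0 0.05 5" --pt "0.4 4.6 0 0 0 0.05 5" --pt "0.6 6.4 0 0 0 0.05 5" --pt "0.8 8.2 0 0 0 0.05 5" --pt "0.9 10 0 0 0 0.05 5" --pt "1.0 11.8 0 0 0 0.05 5" --pt "1.2 13.4 0 0 0 0.05 5" --pt "1.29 14.5 0 0 0 0.05 5" --pt "1.29 14.91 0 0 0 0.05 5" --pt "1.29 14.91 0 0 0 0.05 5" --pt "1.29 14.91 0 0 0 0.05 5"

```text
time_s: 7.8
tcp_pos: [0.5076, 0.2547, 0.0632]
ee_rot: [[-0.997, 0.077, -0.002], [0.077, 0.997, -0.001], [0.002, -0.001, -1.0]]
wrist_force: [-0.2, 0.2, -0.0]
gripper_width: 0.157
```

```bash
python3 look.py w6
```

```text
7.8 [0.5076 0.2547 0.0632] [-0.2  0.2 -0. ] [  43.    26.   -19.1   -0.   -45.  -137.4] 0.157
```

View pics/w6.png

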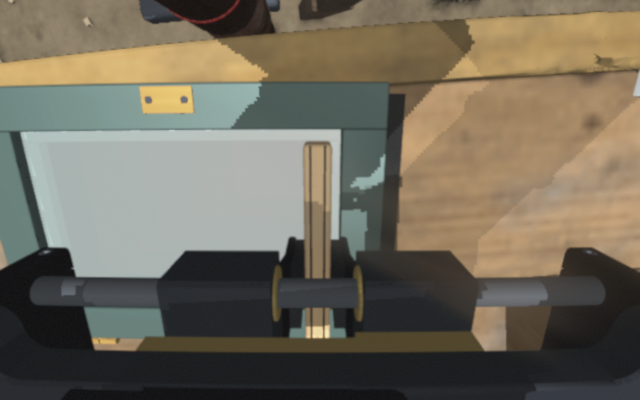

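Run:
```python
from h import *
s,c=pickle.load(open("w6.pkl","rb"));P=cam(c,s)
a=np.radians(-4.33);R=np.array([[np.cos(a),-np.sin(a)],[np.sin(a),np.cos(a)]])
w=onz(P,[[388.5,83.5],[341,130],[386,131]],.022)[:,:2]
print(((w-[.5012,.1643])@R*1000).round(1))
print("bead end top",((onz(P,[[304,143],[330,143]],.0632+.008)[:,:2]-[.5012,.1643])@R*1000).round(1))
im=c["pixels"][70:240,280:420,::-1]; cv2.imwrite("pics/w6z.png",cv2.resize(im,None,fx=3.5,fy=3.5,interpolation=cv2.INTER_CUBIC))
print("tcp local",((s["tcp_pos"][:2]-[.5012,.1643])@R*1000).round(1))
```

```text
[[-91.2 133.8]
 [-63.9 106. ]
 [-63.3 133.8]]
bead end top [[-61.1  85. ]
 [-61.1  97.3]]
tcp local [-0.4 90.6]
```

View pics/w6z.png

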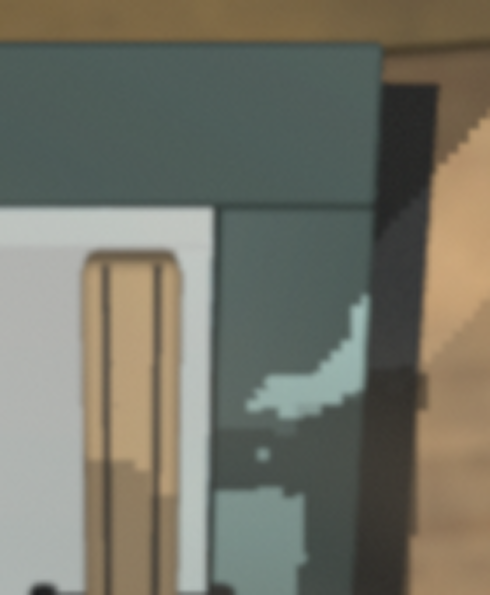

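Emit:
play_rows --pt "-0.04 0 0.6 0 0 -0.04 5" --pt "-0.04 0 1.1 0 0 -0.04 5" --pt "-0.04 0 1.35 0 0 -0.04 5" --pt "-0.04 0 1.35 0 0 -0.04 5" --pt "-0.04 0 1.35 0 0 -0.04 5" --pt "-0.04 0 1.35 0 0 -0.04 5"

```text
time_s: 8.45
tcp_pos: [0.5096, 0.256, 0.0306]
ee_rot: [[-0.997, 0.072, 0.001], [0.072, 0.997, 0.001], [-0.001, 0.001, -1.0]]
wrist_force: [0.1, 0.6, 0.2]
gripper_width: 0.154
```

Emit:
play_rows --pt "0 0 0.12 0 0 0.03 5" --pt "0 0 0.22 0 0 0.03 5" --pt "0 0.08 0.22 0 0 0.03 5" --pt "0 0.16 0.22 0 0 0.03 5" --pt "0 0.24 0.22 0 0 0.03 5" --pt "0 0.24 0.22 0 0 0.03 5" --pt "0 0.24 0.22 0 0 0.03 5"

```text
time_s: 9.15
tcp_pos: [0.5096, 0.2619, 0.0246]
ee_rot: [[-0.997, 0.075, 0.0], [0.075, 0.997, 0.0], [-0.0, 0.0, -1.0]]
wrist_force: [-1.2, 0.1, -0.3]
gripper_width: 0.159
```

Emit:
play_rows --pt "0 0.04 0 0 0 0 5" --pt "0 0.08 0 0 0 0 5" --pt "0 0.08 0 0 0 0 5" --pt "0 0.08 0 0 0 0 5"

```text
time_s: 9.55
tcp_pos: [0.5096, 0.263, 0.0245]
ee_rot: [[-0.997, 0.075, -0.001], [0.075, 0.997, -0.001], [0.001, -0.001, -1.0]]
wrist_force: [0.9, -3.8, 1.4]
gripper_width: 0.157
```

Emit:
play_rows --pt "0 0.03 0.02 0 0 0 5" --pt "0 0.05 0.02 0 0 0 5" --pt "0 0.05 0.02 0 0 0 5"

```text
time_s: 9.85
tcp_pos: [0.5094, 0.2631, 0.0241]
ee_rot: [[-0.997, 0.075, -0.002], [0.075, 0.997, -0.003], [0.002, -0.003, -1.0]]
wrist_force: [1.5, -7.1, 3.0]
gripper_width: 0.157
```

Emit:
play_rows --pt "0 0 0 0 0 0 30" --pt "0 0 0 0 0 0 30" --pt "0 0 0 0 0 0 30" --pt "0 -0.04 -0.6 0 0 0 30" --pt "0 -0.04 -1.6 0 0 0 30" --pt "0 -0.04 -2.4 0 0 0 40" --pt "0 -0.04 -2.4 0 0 0 40"

```text
time_s: 10.55
tcp_pos: [0.5117, 0.2661, 0.0872]
ee_rot: [[-0.997, 0.074, 0.006], [0.074, 0.997, 0.005], [-0.005, 0.005, -1.0]]
wrist_force: [0.6, 0.1, 1.0]
gripper_width: 0.428
```

```bash
python3 look.py w7
```

```text
10.55 [0.5117 0.2661 0.0872] [0.6 0.1 1. ] [  43.6   24.7  -16.9    0.   -47.9 -137.8] 0.428
```

View pics/w7.png

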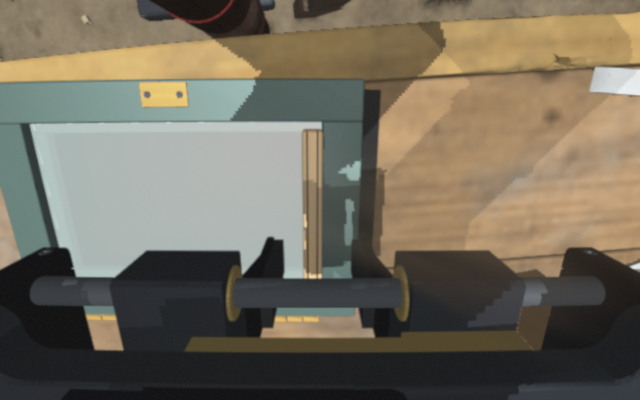

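Emit:
play_rows --pt "-0.2 -1.5 0 0 0 0 45" --pt "-0.3 -3.4 0 0 0 0 45" --pt "-0.5 -5.4 0 0 0 -0.2 45" --pt "-0.6 -7.4 0 0 0 -0.4 45" --pt "-0.8 -9.4 0 0 0 -0.6 45" --pt "-1 -11.4 0 0 0 -0.8 45" --pt "-1.1 -13.4 0 0 0 -1 45" --pt "-1.3 -15.4 0 0 0 -1.2 45" --pt "-1.5 -17.4 0 0 0 -1.34 45" --pt "-1.6 -19.4 0 0 0 -1.34 42" --pt "-1.8 -21.4 0 0 0 -1.34 42" --pt "-2.08 -24.45 0 0 0 -1.34 42"

```text
time_s: 11.8
tcp_pos: [0.5147, -0.3227, 0.0826]
ee_rot: [[-0.999, -0.042, -0.001], [-0.042, 0.999, 0.001], [0.001, 0.001, -1.0]]
wrist_force: [1.4, 0.0, 0.2]
gripper_width: 0.484
```

Emit:
play_rows --pt "0 0 0 0 0 0 42" --pt "0 0 0 0 0 0 42" --pt "0 0 0 0 0 0 42"

```text
time_s: 12.1
tcp_pos: [0.5149, -0.3202, 0.083]
ee_rot: [[-0.999, -0.042, -0.002], [-0.042, 0.999, 0.001], [0.002, 0.001, -1.0]]
wrist_force: [-0.3, 0.3, -0.4]
gripper_width: 0.483
```

```bash
python3 look.py w8
```

```text
12.1 [ 0.5149 -0.3202  0.083 ] [-0.3  0.3 -0.4] [-16.6  27.7 -12.3  -0.  -50.1 -70.9] 0.483
```

View pics/w8.png

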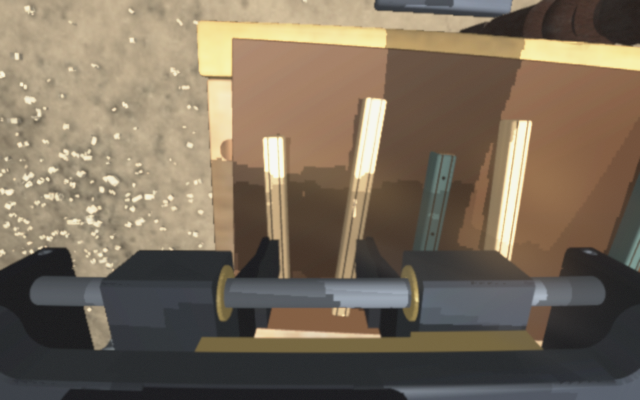

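```bash
cat > chk.py <<'E'
import sys
from beads import *
# chk name x0 y0 x1 y1 f  then groups x y yaw L z0
n=sys.argv[1];x0,y0,x1,y1=map(int,sys.argv[2:6]);f=float(sys.argv[6]);g=np.array(sys.argv[7:],float).reshape(-1,5)
s,c=pickle.load(open(n+".pkl","rb"));P=cam(c,s)
im=cv2.resize(c["pixels"][y0:y1,x0:x1,::-1],None,fx=f,fy=f,interpolation=cv2.INTER_CUBIC)
for q in g:
    b=proj(P,box([q[0],q[1],np.radians(q[2])],q[3],q[4]))
    for i,j in [(0,2),(2,6),(6,4),(4,0),(1,3),(3,7),(7,5),(5,1)]:
        cv2.line(im,tuple(((b[i]-[x0,y0]+.5)*f).astype(int)),tuple(((b[j]-[x0,y0]+.5)*f).astype(int)),(0,0,255) if i%2 else (255,0,0),1)
cv2.imwrite(f"pics/{n}_c.png",im)
E
python3 chk.py w8 230 80 420 260 3.3 .5177 -.3495 2.46 .119 .004 .5144 -.2909 -4.7 .170 .004
```

```text
(no output)
```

View pics/w8_c.png

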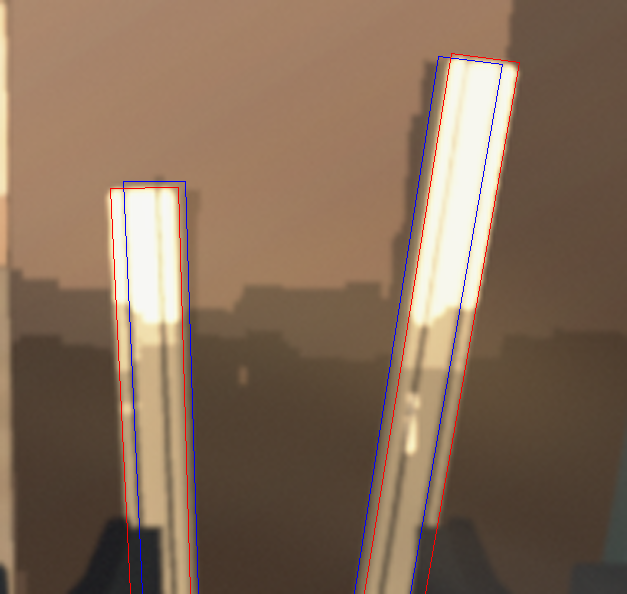

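Emit:
play_rows --pt "-0.06 -0.6 0 0 0 0 40" --pt "-0.06 -1.17 0.3 0 0 0 40" --pt "-0.06 -1.17 1 0 0 0 40" --pt "-0.06 -1.17 1.9 0 0 0 40" --pt "-0.06 -1.17 2.6 0 0 0 40" --pt "-0.06 -1.17 2.6 0 0 0 40" --pt "-0.06 -1.17 2.6 0 0 0 40"

```text
time_s: 12.85
tcp_pos: [0.5183, -0.3507, 0.0188]
ee_rot: [[-0.999, -0.042, -0.001], [-0.042, 0.999, -0.0], [0.001, -0.0, -1.0]]
wrist_force: [0.3, -0.5, 0.9]
gripper_width: 0.46
```

Emit:
play_rows --pt "0 0.02 0.18 0 0 0 40" --pt "0 0.02 0.18 0 0 0 5" --pt "0 0.02 0.18 0 0 0 5" --pt "0 0.02 0.18 0 0 0 5" --pt "0 0.02 0.18 0 0 0 5" --pt "0 0.02 0.18 0 0 0 5"

```text
time_s: 13.45
tcp_pos: [0.5182, -0.3499, 0.0149]
ee_rot: [[-0.999, -0.042, 0.0], [-0.042, 0.999, -0.0], [-0.0, -0.0, -1.0]]
wrist_force: [-0.9, -0.5, 1.3]
gripper_width: 0.152
```

Emit:
play_rows --pt "0 0 -0.3 0 0 0 5" --pt "0 0 -1 0 0 0 5" --pt "0 0 -2 0 0 0 5" --pt "0 0 -2 0 0 0 5" --pt "0 0 -2 0 0 0 5"

```text
time_s: 13.95
tcp_pos: [0.5183, -0.3498, 0.0653]
ee_rot: [[-0.999, -0.042, 0.002], [-0.042, 0.999, -0.0], [-0.002, -0.0, -1.0]]
wrist_force: [-0.5, 0.2, -1.0]
gripper_width: 0.152
```

Emit:
play_rows --pt "0 1 0 0 0 0 5" --pt "0 2.6 0 0 0 0.2 5" --pt "0 4.4 0 0 0 0.4 5" --pt "0.1 6.3 0 0 0 0.6 5" --pt "0.1 8.2 0 0 0 0.8 5" --pt "0.1 10.1 0 0 0 1 5" --pt "0.1 12 0 0 0 1.2 5" --pt "0.2 13.8 0 0 0 1.35 5" --pt "0.2 15.4 0 0 0 1.35 5" --pt "0.2 16.5 0 0 0 1.35 5" --pt "0.2 16.96 0 0 0 1.35 5" --pt "0.2 16.96 0 0 0 1.35 5"

```text
time_s: 15.15
tcp_pos: [0.4948, 0.0745, 0.0639]
ee_rot: [[-0.997, 0.074, -0.001], [0.074, 0.997, -0.001], [0.001, -0.001, -1.0]]
wrist_force: [0.2, -0.5, -0.6]
gripper_width: 0.153
```

Emit:
play_rows --pt "0 0 0.4 0 0 0 5" --pt "0 0 0.6 0 0 0 5" --pt "0 0 0.6 0 0 0 5" --pt "0 0 0.6 0 0 0 5"

```text
time_s: 15.55
tcp_pos: [0.4951, 0.0726, 0.0491]
ee_rot: [[-0.997, 0.077, -0.001], [0.077, 0.997, -0.001], [0.001, -0.001, -1.0]]
wrist_force: [-0.1, 0.1, -0.2]
gripper_width: 0.157
```

```bash
python3 look.py w9;  python3 chk.py w9 200 20 480 260 2.8 .5093 .2622 -4.33 .119 .014
```

```text
15.55 [0.4951 0.0726 0.0491] [-0.1  0.1 -0.2] [  27.    21.9  -29.4    0.   -38.8 -121.4] 0.157
```

View pics/w9.png

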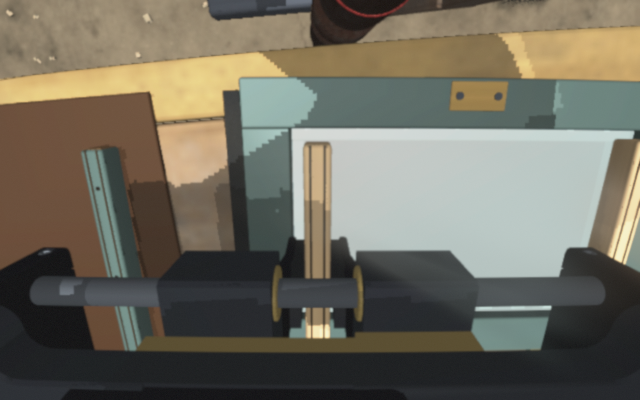

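Emit:
play_rows --pt "0 0 0.5 0 0 0 5" --pt "0 0 0.8 0 0 0 5" --pt "0 0 0.92 0 0 0 5" --pt "0 -0.1 0.92 0 0 0 5" --pt "0 -0.18 0.92 0 0 0 5" --pt "0 -0.24 0.92 0 0 0 5" --pt "0 -0.24 0.92 0 0 0 5" --pt "0 -0.24 0.92 0 0 0 5"

```text
time_s: 16.4
tcp_pos: [0.495, 0.0676, 0.0268]
ee_rot: [[-0.997, 0.076, 0.001], [0.076, 0.997, 0.0], [-0.001, 0.0, -1.0]]
wrist_force: [-0.0, 0.8, 0.0]
gripper_width: 0.157
```

Emit:
play_rows --pt "0 -0.04 0.05 0 0 0 5" --pt "0 -0.08 0.05 0 0 0 5" --pt "0 -0.12 0.05 0 0 0 5" --pt "0 -0.16 0.05 0 0 0 5" --pt "0 -0.16 0.05 0 0 0 5" --pt "0 -0.16 0.05 0 0 0 5"

```text
time_s: 17.0
tcp_pos: [0.4945, 0.0636, 0.0253]
ee_rot: [[-0.997, 0.076, 0.0], [0.076, 0.997, 0.0], [-0.0, 0.0, -1.0]]
wrist_force: [0.4, 0.0, -0.9]
gripper_width: 0.154
```

Emit:
play_rows --pt "0 -0.04 0.01 0 0 0 5" --pt "0 -0.08 0.01 0 0 0 5" --pt "0 -0.08 0.01 0 0 0 5" --pt "0 -0.08 0.01 0 0 0 5"

```text
time_s: 17.4
tcp_pos: [0.4948, 0.0633, 0.0252]
ee_rot: [[-0.997, 0.076, 0.002], [0.076, 0.997, 0.002], [-0.001, 0.002, -1.0]]
wrist_force: [-1.8, 8.2, 0.7]
gripper_width: 0.158
```

Emit:
play_rows --pt "0 0.02 0 0 0 0 30" --pt "0 0.04 0 0 0 0 30" --pt "0 0.04 0 0 0 0 30" --pt "0 0.04 -0.6 0 0 0 30" --pt "0 0.04 -1.6 0 0 0 30" --pt "-1 0.04 -3 0 0 0 40" --pt "-2 0.04 -4 0 0 0 40" --pt "-2 0.04 -4 0 0 0 40"

```text
time_s: 18.2
tcp_pos: [0.5496, 0.0594, 0.1292]
ee_rot: [[-0.997, 0.076, 0.01], [0.076, 0.997, 0.002], [-0.01, 0.003, -1.0]]
wrist_force: [0.9, 0.3, -0.3]
gripper_width: 0.447
```

```bash
python3 look.py w10;  python3 chk.py w10 200 20 480 260 2.8 .5093 .2627 -4.33 .119 .014 .4945 .0633 -4.33 .119 .014
```

```text
18.2 [0.5496 0.0594 0.1292] [ 0.9  0.3 -0.3] [ 2.300e+01  1.980e+01 -1.780e+01  1.000e-01 -5.190e+01 -1.175e+02] 0.447
```

View pics/w10_c.png

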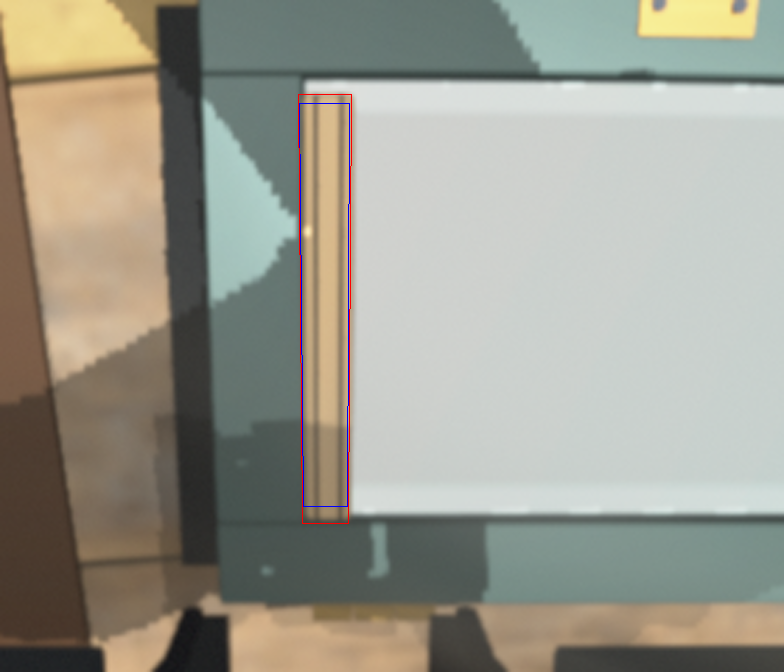

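Run:
```python
from h import *
s,c=pickle.load(open("w10.pkl","rb"));P=cam(c,s)
a=np.radians(-4.33);R=np.array([[np.cos(a),-np.sin(a)],[np.sin(a),np.cos(a)]])
g=lambda pts,z:((onz(P,[[x/2.8+200,y/2.8+20] for x,y in pts],z)[:,:2]-[.502,.1632])@R*1000).round(1).tolist()
print("walls z22",g([(330,77),(330,518),(500,77),(500,518)],.022),"bead top",g([(325,95),(326,521)],.032))
```

```text
walls z22 [[-64.8, -98.3], [61.3, -98.4], [-64.9, -51.8], [61.4, -45.3]] bead top [[-58.9, -99.7], [59.1, -99.7]]
```

Run:
```python
from h import *
d=pickle.load(open("d0.pkl","rb"))
P=cam(d["top"]);Q=cam(d["scene"])
for n,b in(("top",(150,40,410,200)),("scene",(60,40,380,280))):
    im=d[n]["pixels"][b[1]:b[3],b[0]:b[2],::-1];cv2.imwrite(f"pics/{n}_st.png",cv2.resize(im,None,fx=2.4,fy=2.4))
def tri(a,b):
    o1,d1=ray(P,[a]);o2,d2=ray(Q,[b]);A=np.c_[d1[0],-d2[0]]
    l=np.linalg.lstsq(A,o2-o1,rcond=None)[0]; p,q=o1+d1[0]*l[0],o2+d2[0]*l[1];return np.round((p+q)/2,3),np.linalg.norm(p-q).round(3)
T=[(200,152),(232,150),(257,130),(292,126),(328,102),(376,72)]
S=[(167,213),(188,183),(214,160),(238,128),(265,103),(283,62)]
for a in T:
    print(a,[(tri(a,b)[0].tolist(),tri(a,b)[1]) for b in S if tri(a,b)[1]<.05])
```

```text
(200, 152) [([0.694, 0.352, 0.007], np.float64(0.012)), ([0.639, 0.292, 0.156], np.float64(0.011)), ([0.592, 0.243, 0.264], np.float64(0.046))]
(232, 150) [([0.689, 0.258, 0.073], np.float64(0.048)), ([0.637, 0.21, 0.191], np.float64(0.003)), ([0.584, 0.167, 0.324], np.float64(0.025))]
(257, 130) [([0.732, 0.176, 0.081], np.float64(0.019)), ([0.658, 0.135, 0.246], np.float64(0.015))]
(292, 126) [([0.717, 0.085, 0.164], np.float64(0.043)), ([0.651, 0.055, 0.292], np.float64(0.008)), ([0.587, 0.039, 0.444], np.float64(0.021))]
(328, 102) [([0.769, -0.016, 0.17], np.float64(0.022)), ([0.672, -0.018, 0.367], np.float64(0.001))]
(376, 72) [([0.818, -0.12, 0.234], np.float64(0.044))]
```

View pics/top_st.png

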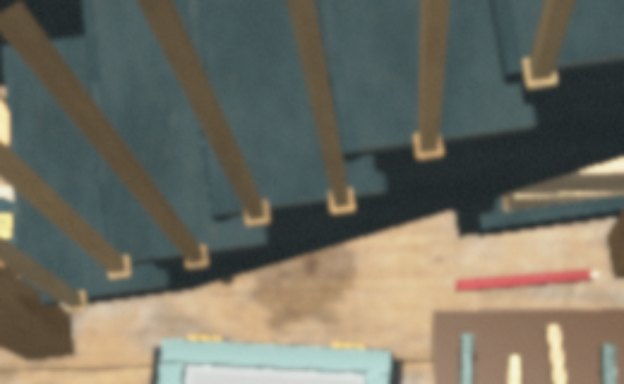

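View pics/scene_st.png

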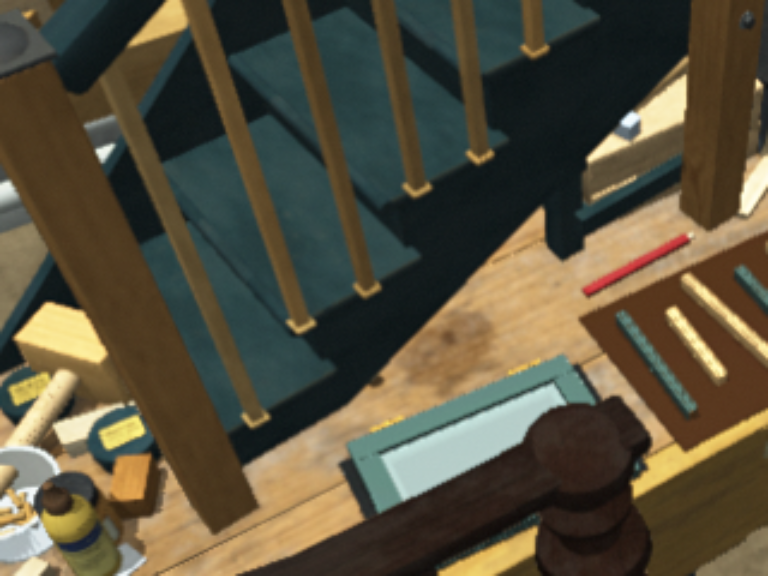

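Run:
```python
from h import *
d=pickle.load(open("d0.pkl","rb"))
P=cam(d["top"]);Q=cam(d["scene"])
def tri(a,b):
    o1,d1=ray(P,[a]);o2,d2=ray(Q,[b]);A=np.c_[d1[0],-d2[0]]
    l=np.linalg.lstsq(A,o2-o1,rcond=None)[0]; p,q=o1+d1[0]*l[0],o2+d2[0]*l[1];return np.round((p+q)/2,3),np.linalg.norm(p-q).round(3)
T=np.array([(78,298),(120,265),(196,255),(258,210),(342,200),(428,145),(540,70)])/2.4+[150,40]
S=np.array([(256,418),(301,325),(368,288),(418,188),(480,155),(536,50)])/2.4+[60,40]
for k in(0,1):
    for i in range(6): print(k,*tri(T[i+k],S[i]))
```

```text
0 [0.632 0.365 0.086] 0.002
0 [0.639 0.289 0.18 ] 0.001
0 [0.647 0.211 0.183] 0.002
0 [0.658 0.134 0.274] 0.002
0 [0.666 0.058 0.276] 0.0
0 [ 0.674 -0.019  0.369] 0.001
1 [ 0.702  0.354 -0.004] 0.009
1 [0.693 0.256 0.097] 0.053
1 [0.742 0.176 0.072] 0.018
1 [0.713 0.086 0.2  ] 0.055
1 [ 0.784 -0.013  0.153] 0.033
1 [ 0.822 -0.12   0.236] 0.038
```

Emit:
play_rows --pt "0 -1.2 0 0 0 -0.3 40" --pt "0.1 -3 0 0 0 -0.6 40" --pt "0.1 -4.8 0.3 0 0 -0.9 40" --pt "0.2 -6.5 0.8 0 0 -1.2 40" --pt "0.3 -8.2 1.4 0 0 -1.63 40" --pt "0.32 -9.2 2 0 0 -1.63 40" --pt "0.32 -9.47 2.3 0 0 -1.63 40" --pt "0.32 -9.47 2.3 0 0 -1.63 40" --pt "0.32 -9.47 2.3 0 0 -1.63 40"

```text
time_s: 19.15
tcp_pos: [0.5181, -0.176, 0.0673]
ee_rot: [[-0.998, -0.067, -0.001], [-0.067, 0.998, 0.0], [0.001, 0.0, -1.0]]
wrist_force: [0.2, -0.2, -0.8]
gripper_width: 0.462
```

```bash
python3 look.py w11;  python3 chk.py w11 180 60 480 350 2.0 .5237 -.176 3.83 .170 .004
```

```text
19.15 [ 0.5181 -0.176   0.0673] [ 0.2 -0.2 -0.8] [ -1.8  24.  -21.9  -0.  -44.2 -84.4] 0.462
```

View pics/w11_c.png

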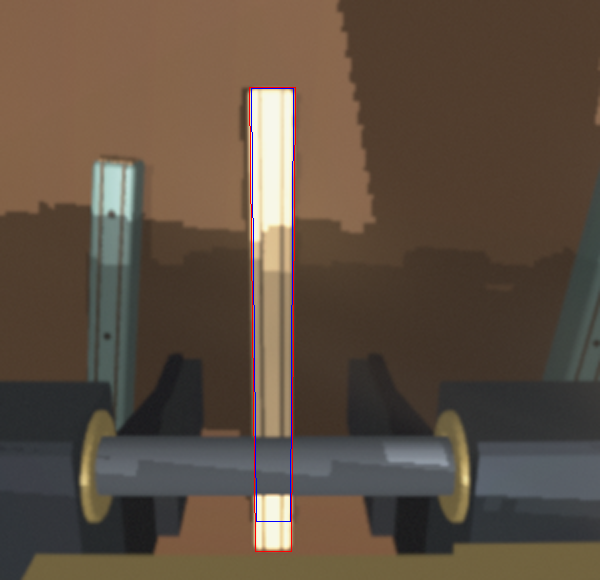

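Emit:
play_rows --pt "-0.2 0 0.7 0 0 0 40" --pt "-0.22 0 1.5 0 0 0 40" --pt "-0.22 0 2.1 0 0 0 40" --pt "-0.22 0 2.1 0 0 0 40" --pt "-0.22 0 2.1 0 0 0 5" --pt "-0.22 0 2.1 0 0 0 5" --pt "-0.22 0 2.1 0 0 0 5" --pt "-0.22 0 2.1 0 0 0 5" --pt "-0.22 0 2.1 0 0 0 5"

```text
time_s: 20.1
tcp_pos: [0.5243, -0.1762, 0.0158]
ee_rot: [[-0.998, -0.066, 0.001], [-0.066, 0.998, -0.0], [-0.001, -0.0, -1.0]]
wrist_force: [-0.5, 1.0, 3.3]
gripper_width: 0.156
```

Emit:
play_rows --pt "0 0 -0.3 0 0 0 5" --pt "0 0 -1 0 0 0 5" --pt "0 0 -2.2 0 0 0 5" --pt "0 0 -3 0 0 0 5" --pt "0 0 -3 0 0 0 5" --pt "0 0 -3 0 0 0 5"

```text
time_s: 20.7
tcp_pos: [0.5237, -0.1762, 0.0903]
ee_rot: [[-0.998, -0.066, 0.001], [-0.066, 0.998, 0.0], [-0.001, 0.0, -1.0]]
wrist_force: [0.6, -0.3, -0.8]
gripper_width: 0.156
```

Emit:
play_rows --pt "0 1 0 0 0 -1 5" --pt "-0.1 2.6 0 0 0 -2.5 5" --pt "-0.1 4 0 0 0 -4 5" --pt "-0.2 5.4 0 0 0 -5.5 5" --pt "-0.3 6.8 0 0 0 -7 5" --pt "-0.3 8.2 0 0 0 -8.5 5" --pt "-0.4 9.5 0 0 0 -10 5" --pt "-0.5 10.8 0 0 0 -11.5 5" --pt "-0.5 12 0 0 0 -13 5" --pt "-0.6 13 0 0 0 -14.5 5" --pt "-0.63 13.52 0 0 0 -15.8 5" --pt "-0.63 13.52 0 0 0 -16.37 5"

```text
time_s: 21.9
tcp_pos: [0.5165, 0.1634, 0.0885]
ee_rot: [[-0.07, -0.998, -0.002], [-0.998, 0.07, -0.001], [0.001, 0.002, -1.0]]
wrist_force: [-0.6, -0.4, -0.9]
gripper_width: 0.151
```

Emit:
play_rows --pt "0 0 0 0 0 0 5" --pt "0 0 0 0 0 0 5" --pt "0 0 0 0 0 0 5"

```text
time_s: 22.2
tcp_pos: [0.5168, 0.1615, 0.0895]
ee_rot: [[-0.077, -0.997, -0.001], [-0.997, 0.077, -0.001], [0.001, 0.001, -1.0]]
wrist_force: [-0.2, 0.5, -0.2]
gripper_width: 0.153
```

```bash
python3 look.py w12
python3 - <<'E'
from station import r
import cv2,numpy as np
c=r.capture("top");cv2.imwrite("pics/top12.png",c["pixels"][:,:,::-1])
print(r.sense()["ee_rot"].round(4).tolist())
E
```

```text
22.2 [0.5168 0.1615 0.0895] [-0.2  0.5 -0.2] [ 34.5  21.9 -21.4  -0.  -46.8 -38.9] 0.153
[[-0.077, -0.997, -0.0005], [-0.997, 0.077, -0.0003], [0.0003, 0.0005, -1.0]]
```

View pics/w12.png

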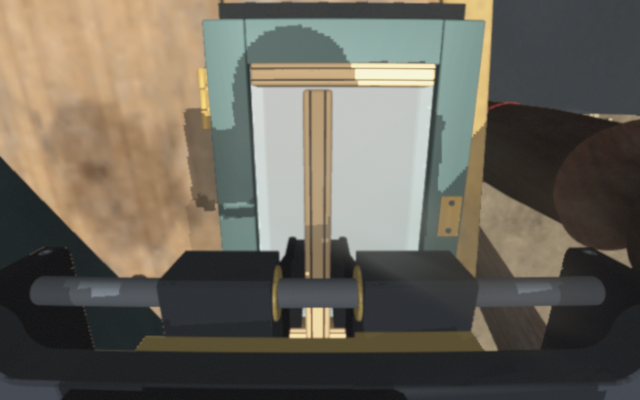

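View pics/top12.png

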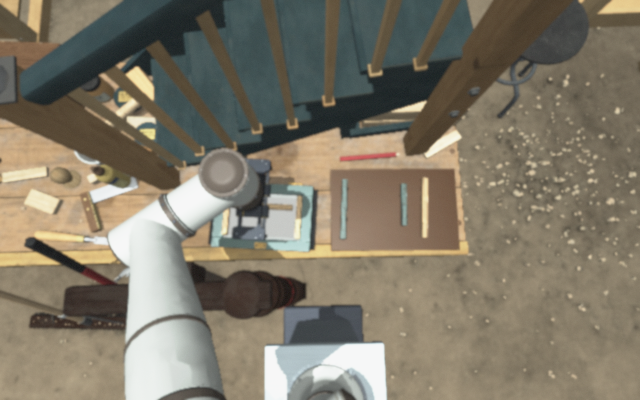

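Run:
```python
from h import *
d=pickle.load(open("d0.pkl","rb"));P=cam(d["top"])
for z in(.25,.3,.35,.4,.45): print(z,onz(P,[[225,150],[265,163],[265,150],[225,172]],z)[:,:2].round(3).tolist())
```

```text
0.25 [[0.617, 0.21], [0.585, 0.122], [0.615, 0.122], [0.567, 0.21]]
0.3 [[0.601, 0.197], [0.571, 0.114], [0.599, 0.114], [0.554, 0.197]]
0.35 [[0.585, 0.184], [0.557, 0.107], [0.584, 0.107], [0.541, 0.184]]
0.4 [[0.569, 0.171], [0.544, 0.099], [0.568, 0.099], [0.529, 0.17]]
0.45 [[0.553, 0.158], [0.53, 0.092], [0.552, 0.092], [0.516, 0.157]]
```

Emit:
play_rows --pt "0 0 0.7 0 0 0 5" --pt "0 0 1.5 0 0 0 5" --pt "0 0 2.1 0 0 0 5" --pt "0 0 2.4 0 0 0 5" --pt "0 0 2.4 0 0 0 5" --pt "0 0 2.4 0 0 0 5" --pt "0 0 2.4 0 0 0 5"

```text
time_s: 23.0
tcp_pos: [0.5178, 0.1624, 0.031]
ee_rot: [[-0.076, -0.997, 0.002], [-0.997, 0.076, 0.001], [-0.001, -0.002, -1.0]]
wrist_force: [0.6, 0.0, -0.2]
gripper_width: 0.156
```

Emit:
play_rows --pt "0 0 0.08 0 0 0 5" --pt "0 0 0.16 0 0 0 5" --pt "0 0 0.18 0 0 0 5" --pt "0 0 0.18 0 0 0 5" --pt "0 0 0.18 0 0 0 5"

```text
time_s: 23.5
tcp_pos: [0.5172, 0.1621, 0.0258]
ee_rot: [[-0.076, -0.997, 0.0], [-0.997, 0.076, 0.0], [-0.0, -0.0, -1.0]]
wrist_force: [-0.8, -0.5, 1.7]
gripper_width: 0.155
```

Emit:
play_rows --pt "0 0 0 0 0 0 30" --pt "0 0 0 0 0 0 30" --pt "0 0 0 0 0 0 30" --pt "0 0 -0.8 0 0 0 30" --pt "0 0 -2 0 0 0 30" --pt "0 0 -3 0 0 1 40" --pt "0 0.4 -3 0 0 2.5 50" --pt "0 0.8 -3 0 0 4 60" --pt "0 1.33 -3 0 0 5.6 60" --pt "0 1.33 -3 0 0 7.2 60" --pt "0 1.33 -3 0 0 8.8 60" --pt "0 1.33 -3 0 0 10.4 60"

```text
time_s: 24.7
tcp_pos: [0.4839, 0.1646, 0.1005]
ee_rot: [[-0.836, -0.549, 0.0], [-0.549, 0.836, 0.0], [-0.0, 0.0, -1.0]]
wrist_force: [0.5, 0.6, -0.3]
gripper_width: 0.69
```

Emit:
play_rows --pt "0 0 0 0 0 1.6 60" --pt "0 0 0 0 0 3.2 60" --pt "0 0 0 0 0 4.8 60" --pt "0 0 0 0 0 6.4 60" --pt "0 0 0 0 0 7.6 60" --pt "0 0 0 0 0 7.6 60" --pt "0 0 0 0 0 7.6 60"

```text
time_s: 25.4
tcp_pos: [0.484, 0.1645, 0.1005]
ee_rot: [[-0.997, 0.074, -0.0], [0.074, 0.997, -0.0], [0.0, -0.0, -1.0]]
wrist_force: [0.1, -0.2, 0.4]
gripper_width: 0.69
```

```bash
python3 look.py w13
python3 - <<'E'
from station import r
print(r.sense()["ee_rot"].round(4).tolist())
E
```

```text
25.4 [0.484  0.1645 0.1005] [ 0.1 -0.2  0.4] [  37.    18.5  -24.9    0.   -46.7 -131.2] 0.69
[[-0.9973, 0.074, -0.0001], [0.074, 0.9973, -0.0001], [0.0001, -0.0001, -1.0]]
```

View pics/w13.png

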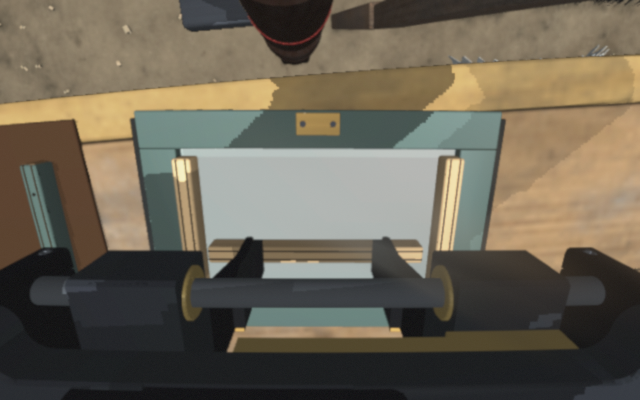

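Emit:
play_rows --pt "0 0 0.8 0 0 0 60" --pt "0 0 1.7 0 0 0 60" --pt "0 0 2.5 0 0 0 60" --pt "0 0 2.9 0 0 0 60" --pt "0 0 3.1 0 0 -0.04 60" --pt "0 0 3.1 0 0 -0.04 60" --pt "0 0 3.1 0 0 -0.04 60"

```text
time_s: 26.15
tcp_pos: [0.4846, 0.165, 0.0237]
ee_rot: [[-0.997, 0.072, 0.001], [0.072, 0.997, 0.001], [-0.001, 0.001, -1.0]]
wrist_force: [0.5, 0.0, -0.2]
gripper_width: 0.686
```

Emit:
play_rows --pt "0 0 0.1 0 0 0.05 60" --pt "-0.2 0 0.16 0 0 0.05 60" --pt "-0.4 0 0.16 0 0 0.05 60" --pt "-0.6 0 0.16 0 0 0.05 60" --pt "-0.8 0 0.16 0 0 0.05 60" --pt "-1 0 0.16 0 0 0.05 60" --pt "-1.2 0 0.16 0 0 0.05 60" --pt "-1.4 0 0.16 0 0 0.05 60" --pt "-1.6 0 0.16 0 0 0.05 60" --pt "-1.8 0 0.16 0 0 0.05 60" --pt "-1.95 0 0.16 0 0 0.05 60" --pt "-1.95 0 0.16 0 0 0.05 60"

```text
time_s: 27.35
tcp_pos: [0.5333, 0.1611, 0.019]
ee_rot: [[-0.997, 0.077, 0.0], [0.077, 0.997, 0.0], [-0.0, 0.0, -1.0]]
wrist_force: [0.5, -0.0, -0.3]
gripper_width: 0.689
```

```bash
python3 look.py w14
```

```text
27.35 [0.5333 0.1611 0.019 ] [ 0.5 -0.  -0.3] [  33.5   28.7  -22.9    0.   -38.4 -127.9] 0.689
```

View pics/w14.png

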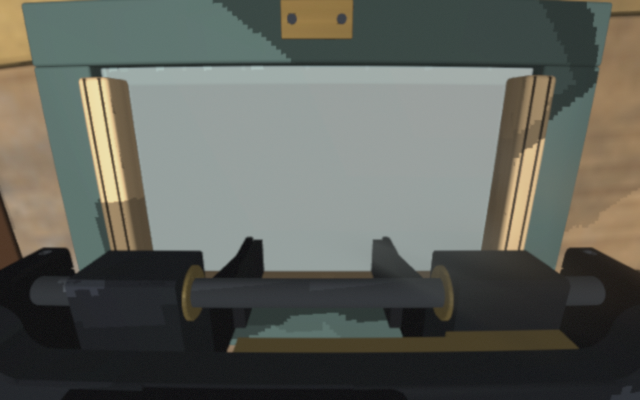

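Emit:
play_rows --pt "-0.1 0 0 0 0 0 60" --pt "-0.2 0 0 0 0 0 60" --pt "-0.28 0 0 0 0 0 60" --pt "-0.34 0 0 0 0 0 60" --pt "-0.34 0 0 0 0 0 60" --pt "-0.34 0 0 0 0 0 60"

```text
time_s: 28.0
tcp_pos: [0.5389, 0.1602, 0.0187]
ee_rot: [[-0.997, 0.077, -0.004], [0.077, 0.997, -0.001], [0.004, -0.002, -1.0]]
wrist_force: [-6.4, 3.1, 2.5]
gripper_width: 0.686
```

Emit:
play_rows --pt "-0.06 0 0 0 0 0 60" --pt "-0.06 0 0 0 0 0 60" --pt "-0.06 0 0 0 0 0 60"

```text
time_s: 28.3
tcp_pos: [0.5389, 0.1601, 0.0187]
ee_rot: [[-0.997, 0.077, -0.007], [0.077, 0.997, -0.002], [0.007, -0.002, -1.0]]
wrist_force: [-9.7, 4.3, 5.2]
gripper_width: 0.691
```

Emit:
play_rows --pt "0.15 0 0 0 0 0 60" --pt "0.25 0 -0.2 0 0 0 60" --pt "0.2 0 -1.5 0 0 0 50" --pt "0 0 -3 0 0 0 45" --pt "0 0 -4.5 0 0 0 45" --pt "-0.4 0 -5.5 0 0 0 45" --pt "-0.4 0 -5.5 0 0 0 45" --pt "-0.4 0 -5.5 0 0 0 45"

```text
time_s: 29.1
tcp_pos: [0.5528, 0.1594, 0.1572]
ee_rot: [[-0.997, 0.077, 0.001], [0.077, 0.997, 0.001], [-0.001, 0.001, -1.0]]
wrist_force: [-0.9, -0.4, -1.1]
gripper_width: 0.521
```

```bash
python3 look.py w15; python3 chk.py w15 180 20 460 260 2.8 .5593 .1589 -94.33 .170 .014  .5093 .2627 -4.33 .119 .014 .4945 .0633 -4.33 .119 .014
```

```text
29.1 [0.5528 0.1594 0.1572] [-0.9 -0.4 -1.1] [  32.2   20.4  -12.1   -0.   -57.4 -126.6] 0.521
```

View pics/w15_c.png

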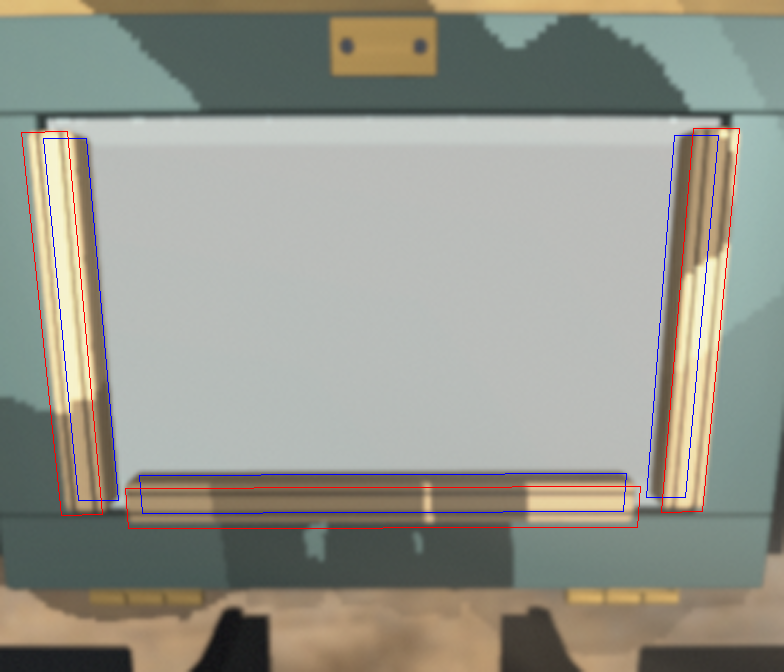

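Emit:
play_rows --pt "0 -1.2 0 0 0 0.06 40" --pt "0 -3 0 0 0 0.06 40" --pt "0 -5 0 0 0 0.06 40" --pt "0 -7 0 0 0 0.06 40" --pt "0 -9 0.4 0 0 0.06 40" --pt "0 -11 0.9 0 0 0.06 40" --pt "0.1 -13 1.5 0 0 0.06 40" --pt "0.1 -14.9 2.1 0 0 0.06 40" --pt "0.14 -16.6 2.8 0 0 0.06 40" --pt "0.14 -17.7 3.3 0 0 0.06 40" --pt "0.14 -18.1 3.5 0 0 0.06 40" --pt "0.14 -18.1 3.5 0 0 0.06 40"

```text
time_s: 30.35
tcp_pos: [0.5127, -0.292, 0.0668]
ee_rot: [[-0.996, 0.084, -0.004], [0.084, 0.996, 0.001], [0.004, 0.001, -1.0]]
wrist_force: [0.2, 0.0, -0.1]
gripper_width: 0.46
```

```bash
python3 look.py w16;  python3 chk.py w16 180 60 480 350 2.0 .5144 -.2909 -4.7 .170 .004
```

```text
30.35 [ 0.5127 -0.292   0.0668] [ 0.2  0.  -0.1] [-14.   27.6 -15.5  -0.  -47.2 -80.9] 0.46
```

View pics/w16_c.png

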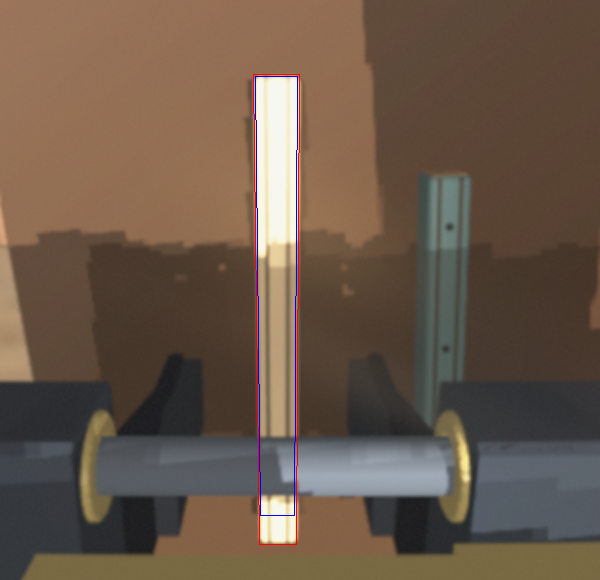

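Emit:
play_rows --pt "-0.06 0.04 0.7 0 0 0 40" --pt "-0.06 0.04 1.5 0 0 0 40" --pt "-0.06 0.04 2.1 0 0 0 40" --pt "-0.06 0.04 2.1 0 0 0 40" --pt "-0.06 0.04 2.1 0 0 0 40" --pt "-0.06 0.04 2.1 0 0 0 5" --pt "-0.06 0.04 2.1 0 0 0 5" --pt "-0.06 0.04 2.1 0 0 0 5" --pt "-0.06 0.04 2.1 0 0 0 5" --pt "-0.06 0.04 2.1 0 0 0 5"

```text
time_s: 31.4
tcp_pos: [0.5161, -0.2906, 0.017]
ee_rot: [[-0.997, 0.082, 0.001], [0.082, 0.997, -0.0], [-0.001, -0.0, -1.0]]
wrist_force: [0.0, -0.1, 1.9]
gripper_width: 0.148
```

Emit:
play_rows --pt "0 0 -0.3 0 0 0 5" --pt "0 0 -1 0 0 0 5" --pt "0 0 -2.2 0 0 0 5" --pt "0 0 -3 0 0 0 5" --pt "0 0 -3 0 0 0 5" --pt "0 0 -3 0 0 0 5"

```text
time_s: 32.0
tcp_pos: [0.5158, -0.2904, 0.0918]
ee_rot: [[-0.997, 0.082, 0.001], [0.082, 0.997, 0.0], [-0.001, 0.0, -1.0]]
wrist_force: [0.1, 0.4, -1.2]
gripper_width: 0.153
```

Emit:
play_rows --pt "0 1 0 0 0 0 5" --pt "0.2 2.6 0 0 0 -1 5" --pt "0.4 4.4 0 0 0 -2.5 5" --pt "0.7 6.2 0 0 0 -4 5" --pt "1 8 0 0 0 -5.5 5" --pt "1.3 9.8 0 0 0 -7 5" --pt "1.6 11.6 0 0 0 -8.5 5" --pt "1.9 13.2 0 0 0 -10 5" --pt "2.2 14.8 0 0 0 -11.5 5" --pt "2.5 16.2 0 0 0 -13 5" --pt "2.8 17.4 0 0 0 -14.5 5" --pt "3.04 18.09 0 0 0 -16 5"

```text
time_s: 33.2
tcp_pos: [0.4763, 0.1681, 0.0903]
ee_rot: [[-0.247, -0.969, -0.002], [-0.969, 0.247, -0.001], [0.002, 0.002, -1.0]]
wrist_force: [-0.5, -0.2, -0.5]
gripper_width: 0.151
```

Emit:
play_rows --pt "0 0 0 0 0 -1.3 5" --pt "0 0 0 0 0 -2.07 5" --pt "0 0 0 0 0 -2.07 5" --pt "0 0 0 0 0 -2.07 5"

```text
time_s: 33.6
tcp_pos: [0.4767, 0.166, 0.0907]
ee_rot: [[-0.078, -0.997, -0.002], [-0.997, 0.078, -0.001], [0.001, 0.002, -1.0]]
wrist_force: [-0.0, 0.2, -0.8]
gripper_width: 0.152
```

```bash
python3 look.py w17
python3 - <<'E'
from station import r
print(r.sense()["ee_rot"].round(4).tolist())
E
```

```text
33.6 [0.4767 0.166  0.0907] [-0.   0.2 -0.8] [ 37.6  18.7 -26.3  -0.  -45.1 -42.1] 0.152
[[-0.0774, -0.997, -0.0014], [-0.997, 0.0774, -0.0009], [0.001, 0.0013, -1.0]]
```

View pics/w17.png

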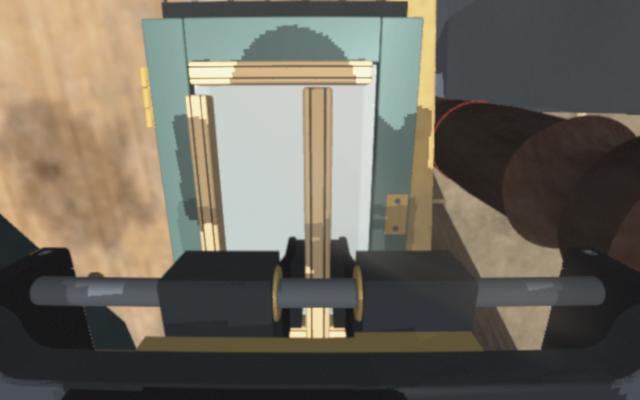

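Run:
```python
from h import *
s,c=pickle.load(open("w17.pkl","rb"));P=cam(c,s)
print(-P[2].T@P[3])
for z in(.0,.05,.1,.15,.2,.22): print(z,onz(P,[[503,190],[510,230],[435,110],[550,245]],z).round(3)[:,:2].tolist())
# where is the body end edge: pixel 600,280 at tool depth?
o,d=ray(P,[[600,290],[565,260]]);print(o,d.round(3))
```

```text
[0.47258429 0.08828245 0.25221966]
0.0 [[0.325, 0.164], [0.316, 0.2], [0.383, 0.097], [0.279, 0.217]]
0.05 [[0.354, 0.149], [0.347, 0.178], [0.401, 0.095], [0.317, 0.192]]
0.1 [[0.384, 0.134], [0.378, 0.156], [0.418, 0.093], [0.356, 0.166]]
0.15 [[0.413, 0.119], [0.409, 0.134], [0.436, 0.092], [0.394, 0.141]]
0.2 [[0.442, 0.104], [0.44, 0.111], [0.454, 0.09], [0.432, 0.115]]
0.22 [[0.454, 0.098], [0.453, 0.103], [0.461, 0.089], [0.448, 0.105]]
[0.47258429 0.08828245 0.25221966] [[-0.864  0.623 -0.877]
 [-0.752  0.52  -0.905]]
```

Emit:
play_rows --pt "0 0 0.7 0 0 0 5" --pt "0 0 1.5 0 0 0 5" --pt "0 0 2.1 0 0 0 5" --pt "0 0 2.35 0 0 0 5" --pt "0 0 2.35 0 0 0 5" --pt "0 0 2.35 0 0 0 5" --pt "0 0 2.35 0 0 0 5"

```text
time_s: 34.35
tcp_pos: [0.4779, 0.1668, 0.0336]
ee_rot: [[-0.076, -0.997, 0.002], [-0.997, 0.076, 0.001], [-0.001, -0.001, -1.0]]
wrist_force: [0.4, -0.5, -0.8]
gripper_width: 0.152
```

Emit:
play_rows --pt "0 0 0.1 0 0 0 5" --pt "0 0 0.2 0 0 0 5" --pt "0 0 0.23 0 0 0 5" --pt "0 0 0.23 0 0 0 5" --pt "0 0 0.23 0 0 0 5"

```text
time_s: 34.85
tcp_pos: [0.4773, 0.1665, 0.027]
ee_rot: [[-0.076, -0.997, -0.0], [-0.997, 0.076, -0.0], [0.0, 0.0, -1.0]]
wrist_force: [0.5, 0.8, 0.3]
gripper_width: 0.156
```

Emit:
play_rows --pt "0 0 0 0 0 0 30" --pt "0 0 0 0 0 0 30" --pt "0 0 0 0 0 0 30" --pt "0 0 -0.8 0 0 0 30" --pt "0 0 -2 0 0 0 30" --pt "0 -0.4 -3 0 0 -1 40" --pt "0 -0.8 -3 0 0 -2.5 50" --pt "0.06 -1.32 -3 0 0 -4 60" --pt "0.06 -1.32 -3 0 0 -5.6 60" --pt "0.06 -1.32 -3 0 0 -7.2 60" --pt "0.06 -1.32 -3 0 0 -8.8 60" --pt "0.06 -1.32 -3 0 0 -10.4 60"

```text
time_s: 36.05
tcp_pos: [0.51, 0.1624, 0.102]
ee_rot: [[0.743, -0.669, -0.0], [-0.669, -0.743, -0.0], [-0.0, 0.0, -1.0]]
wrist_force: [0.0, -0.1, -0.5]
gripper_width: 0.685
```

Emit:
play_rows --pt "0 0 0 0 0 -1.6 60" --pt "0 0 0 0 0 -3.2 60" --pt "0 0 0 0 0 -4.8 60" --pt "0 0 0 0 0 -6.4 60" --pt "0 0 0 0 0 -7.6 60" --pt "0 0 0 0 0 -7.6 60" --pt "0 0 0 0 0 -7.6 60"

```text
time_s: 36.75
tcp_pos: [0.51, 0.1624, 0.1021]
ee_rot: [[0.997, -0.078, -0.0], [-0.078, -0.997, -0.0], [-0.0, 0.0, -1.0]]
wrist_force: [-1.0, -0.9, -0.0]
gripper_width: 0.688
```

```bash
python3 look.py w18
python3 - <<'E'
from station import r
print(r.sense()["ee_rot"].round(4).tolist())
E
```

```text
36.75 [0.51   0.1624 0.1021] [-1.  -0.9 -0. ] [ 35.   20.4 -21.5   0.  -48.1  50.5] 0.688
[[0.997, -0.0777, -0.0], [-0.0777, -0.997, 0.0], [-0.0, -0.0, -1.0]]
```

View pics/w18.png

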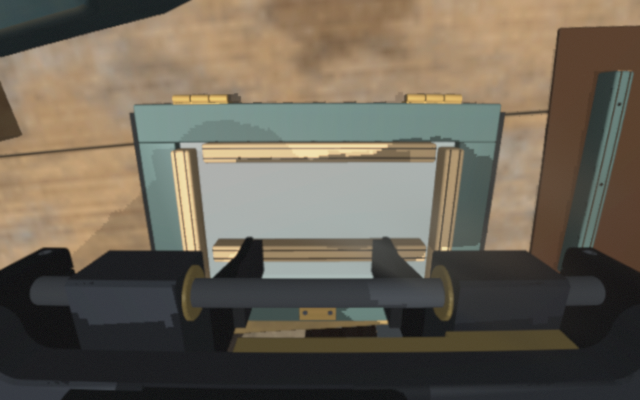

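Emit:
play_rows --pt "0 0 0.8 0 0 0 60" --pt "0 0 1.7 0 0 -0.02 60" --pt "0 0 2.5 0 0 -0.02 60" --pt "0 0 3 0 0 -0.02 60" --pt "0 0 3.15 0 0 -0.02 60" --pt "0 0 3.15 0 0 -0.02 60" --pt "0 0 3.15 0 0 -0.02 60"

```text
time_s: 37.5
tcp_pos: [0.5107, 0.1629, 0.0241]
ee_rot: [[0.997, -0.074, 0.002], [-0.074, -0.997, 0.001], [0.001, -0.001, -1.0]]
wrist_force: [-0.4, -0.2, -0.0]
gripper_width: 0.688
```

Emit:
play_rows --pt "0 0 0.1 0 0 0.01 60" --pt "-0.2 0 0.18 0 0 0.01 60" --pt "-0.4 0 0.18 0 0 0.01 60" --pt "-0.6 0 0.18 0 0 0.01 60" --pt "-0.8 0 0.18 0 0 0.01 60" --pt "-1 0 0.18 0 0 0.01 60" --pt "-1.2 0 0.18 0 0 0.01 60" --pt "-1.4 0 0.18 0 0 0.01 60" --pt "-1.5 0 0.18 0 0 0.01 60" --pt "-1.5 0 0.18 0 0 0.01 60" --pt "-1.5 0 0.18 0 0 0.01 60"

```text
time_s: 38.6
tcp_pos: [0.4727, 0.1653, 0.0188]
ee_rot: [[0.997, -0.075, -0.0], [-0.075, -0.997, -0.0], [-0.0, 0.0, -1.0]]
wrist_force: [0.1, 0.7, 0.0]
gripper_width: 0.69
```

Emit:
play_rows --pt "-0.1 0 0 0 0 0 60" --pt "-0.2 0 0 0 0 0 60" --pt "-0.28 0 0 0 0 0 60" --pt "-0.34 0 0 0 0 0 60" --pt "-0.34 0 0 0 0 0 60" --pt "-0.34 0 0 0 0 0 60"

```text
time_s: 39.2
tcp_pos: [0.4641, 0.1658, 0.0188]
ee_rot: [[0.997, -0.075, -0.0], [-0.075, -0.997, -0.0], [-0.0, 0.0, -1.0]]
wrist_force: [0.1, -0.5, 0.2]
gripper_width: 0.688
```

Emit:
play_rows --pt "-0.04 0 0 0 0 0 60" --pt "-0.08 0 0 0 0 0 60" --pt "-0.08 0 0 0 0 0 60" --pt "-0.08 0 0 0 0 0 60"

```text
time_s: 39.6
tcp_pos: [0.4621, 0.166, 0.0188]
ee_rot: [[0.997, -0.075, -0.0], [-0.075, -0.997, -0.0], [-0.0, 0.0, -1.0]]
wrist_force: [0.1, -0.3, -0.1]
gripper_width: 0.689
```

Emit:
play_rows --pt "-0.04 0 0 0 0 0 60" --pt "-0.08 0 0 0 0 0 60" --pt "-0.08 0 0 0 0 0 60" --pt "-0.08 0 0 0 0 0 60"

```text
time_s: 40.0
tcp_pos: [0.4603, 0.1662, 0.0188]
ee_rot: [[0.997, -0.075, 0.0], [-0.075, -0.997, 0.0], [0.0, -0.0, -1.0]]
wrist_force: [1.0, -0.7, -0.1]
gripper_width: 0.69
```

```bash
python3 look.py w19
```

```text
40.0 [0.4603 0.1662 0.0188] [ 1.  -0.7 -0.1] [ 38.9  24.  -32.5   0.  -33.5  46.8] 0.69
```

View pics/w19.png

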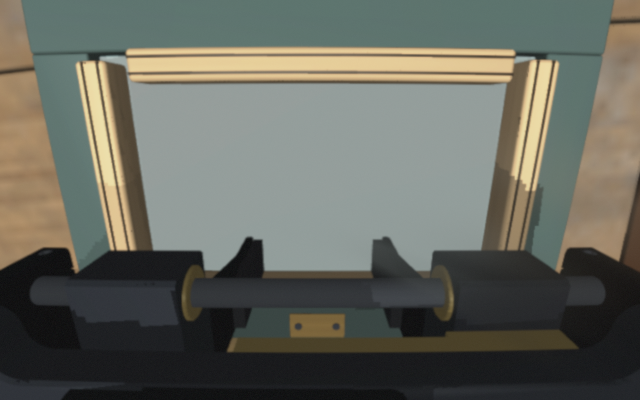

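Emit:
play_rows --pt "-0.04 0 0 0 0 0 60" --pt "-0.08 0 0 0 0 0 60" --pt "-0.08 0 0 0 0 0 60" --pt "-0.08 0 0 0 0 0 60"

```text
time_s: 40.45
tcp_pos: [0.4601, 0.1667, 0.0194]
ee_rot: [[0.997, -0.074, 0.004], [-0.074, -0.997, 0.001], [0.003, -0.002, -1.0]]
wrist_force: [4.9, -3.1, -0.7]
gripper_width: 0.69
```

Emit:
play_rows --pt "-0.04 0 0.02 0 0 0 60" --pt "-0.04 0 0.02 0 0 0 60" --pt "-0.04 0 0.02 0 0 0 60"

```text
time_s: 40.75
tcp_pos: [0.4601, 0.1669, 0.0193]
ee_rot: [[0.997, -0.074, 0.005], [-0.074, -0.997, 0.002], [0.005, -0.002, -1.0]]
wrist_force: [8.0, -5.2, 0.1]
gripper_width: 0.69
```

Emit:
play_rows --pt "0.15 0 0 0 0 0 60" --pt "0.25 0 -0.2 0 0 0 60" --pt "0.3 0 -1.5 0 0 0 50" --pt "0.3 0 -3 0 0 0 45" --pt "0.2 0 -4.5 0 0 0 45" --pt "0 0 -6 0 0 0 45" --pt "-0.6 0 -7 0 0 0 45" --pt "-0.6 0 -7 0 0 0 45" --pt "-0.6 0 -7 0 0 0 45"

```text
time_s: 41.65
tcp_pos: [0.4417, 0.1676, 0.1936]
ee_rot: [[0.997, -0.075, 0.0], [-0.075, -0.997, 0.001], [0.0, -0.001, -1.0]]
wrist_force: [-0.6, -0.3, -0.8]
gripper_width: 0.518
```

```bash
python3 look.py w20; python3 chk.py w20 170 20 460 260 2.7 .5568 .1589 -94.33 .170 .014  .5085 .2627 -4.33 .119 .014 .4940 .0633 -4.33 .119 .014 .4422 .1676 -94.33 .17 .014
```

```text
41.65 [0.4417 0.1676 0.1936] [-0.6 -0.3 -0.8] [ 40.5   8.6 -22.7  -0.  -58.7  45.2] 0.518
```

View pics/w20_c.png

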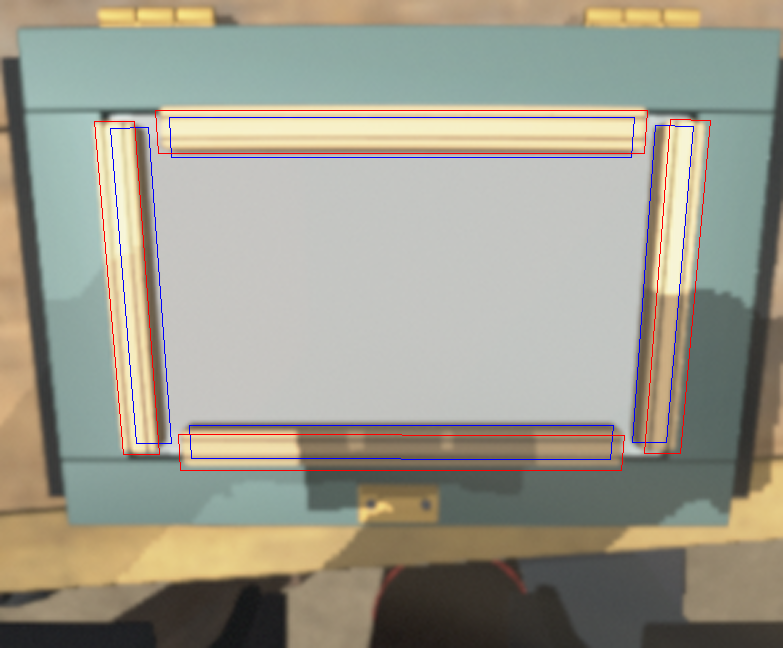

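View pics/w20.png

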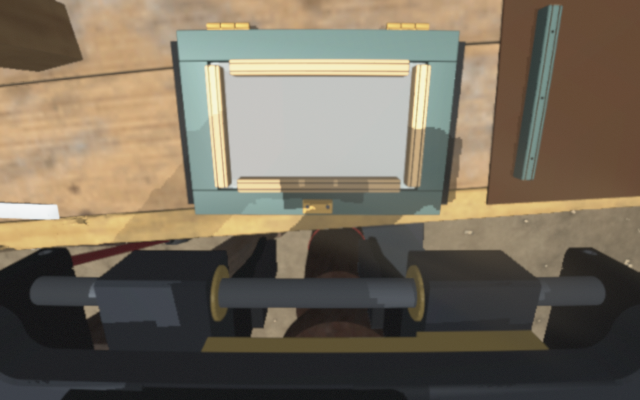

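Run:
```python
from h import *
s,c=pickle.load(open("w20.pkl","rb"))
im=c["pixels"][20:225,165:475,::-1]
cv2.imwrite("pics/w20z.png",cv2.resize(im[:,:155],None,fx=5,fy=2.9*1,interpolation=cv2.INTER_CUBIC)) 
big=cv2.resize(im,None,fx=5,fy=5,interpolation=cv2.INTER_CUBIC)
tiles=[big[0:350,0:400],big[0:350,1150:1550],big[650:1000,0:400],big[650:1000,1150:1550]]
cv2.imwrite("pics/w20t.png",np.vstack([np.hstack(tiles[:2]),np.hstack(tiles[2:])])[:,:][:700])
```

```text
(no output)
```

View pics/w20t.png

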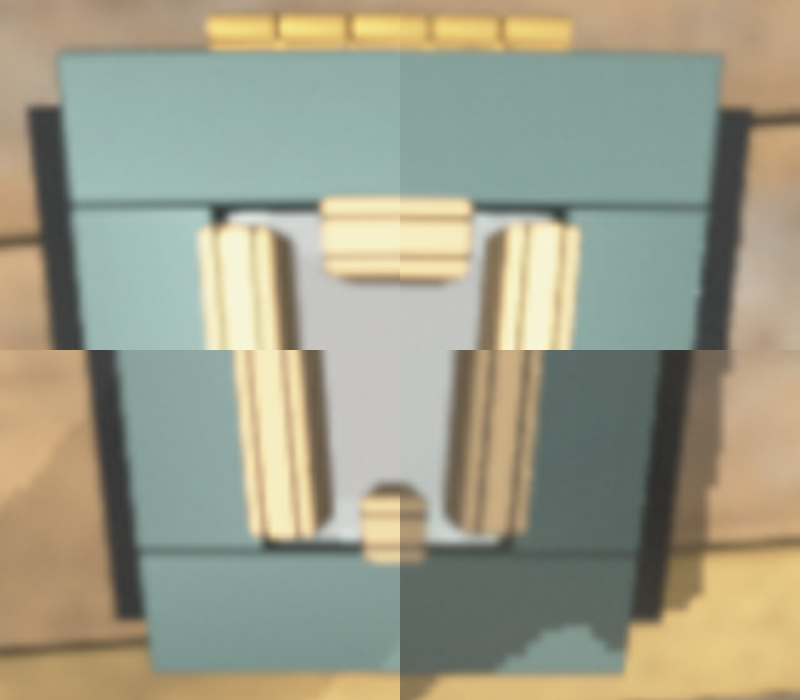

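Run:
```python
from h import *
from scipy.optimize import least_squares
s,c=pickle.load(open("w20.pkl","rb"));P0=cam(c,s)
f=lambda p:(np.array(p,float)+.5)/5-.5+[165,20]
px=f([(58,52),(1473,54),(1373,973),(155,973),(212,206),(1317,206),(1262,849),(265,849)])
ob=np.array([[92.5,135],[92.5,-135],[-92.5,-135],[-92.5,135],[64.5,107],[64.5,-107],[-64.5,-107],[-64.5,107]])/1000
def W(p):
    a=p[2];R=np.array([[np.cos(a),-np.sin(a)],[np.sin(a),np.cos(a)]]);return np.c_[ob@R.T+p[:2],np.full(8,.022)]
def cm(q):
    K,D,R,t=P0; dR=cv2.Rodrigues(np.array([q[1],q[2],0.]))[0]
    R2=dR@R; C=-R.T@t+[0,0,q[0]]; return K,D,R2,-R2@C
q=least_squares(lambda p:np.r_[(proj(cm(p[3:]),W(p))-px).ravel(),p[4:]*200],[.5,.163,-.075,0,0,0]).x
print(q.round(4),np.round(proj(cm(q[3:]),W(q))-px,1).tolist())
a=q[2];R=np.array([[np.cos(a),-np.sin(a)],[np.sin(a),np.cos(a)]])
b=f([(240,226),(285,837),(1293,224),(1245,832)])
print(((onz(cm(q[3:]),b,.032)[:,:2]-q[:2])@R*1000).round(1).tolist())
b=f([(320,230),(1222,230),(361,830),(1177,830),(800,195),(800,865)])
print("long",((onz(cm(q[3:]),b,.032)[:,:2]-q[:2])@R*1000).round(1).tolist())
```

```text
[ 5.010e-01  1.638e-01 -7.610e-02  2.600e-03 -2.000e-04 -5.000e-04] [[-0.3, -0.1], [0.1, -0.4], [0.3, 0.2], [-0.3, -0.2], [0.4, 0.1], [-0.4, 0.2], [-0.4, 0.3], [0.6, 0.1]]
[[59.7, 99.2], [-59.3, 100.0], [60.1, -99.9], [-58.0, -100.4]]
long [[58.8, 84.0], [58.9, -86.5], [-57.8, 84.0], [-57.6, -86.1], [64.7, -6.7], [-65.2, -7.6]]
```

Run:
```python
from station import r
print(r.finish_job(), r.sense()["time_s"])
```

```text
the job is handed in; nothing more can be done
the job is handed in; nothing more can be done
```

All four new beads are in the rebate, and I handed the job in at about 42 s. The two short beads went in first, at the +y end and then the -y end. The long beads followed, on the +x side and then the -x side.

**How they were placed:** I carried each short bead in and moved it sideways until it met its wall. The stairs and the newel left too little room to set the long beads directly at the sides. So I laid each one on the glass and slid it to its wall with the open fingers. Sideways contact forces against the walls were about 5–11 N. The vertical force at the wrist stayed at about 5 N or less in the readings, which I took at the end of each move.

**Last wrist-camera check:**

| Beads | Centre line | Off centre along length |
|---|---|---|
| Short (two) | y ≈ +99.6 and -100.2 mm (nominal ±100) | about 0.2 and 1 mm |
| Long (two) | outer sides at x ≈ +64.7 and -65.2 mm (walls at ±64.5) | about 1 mm |

- **Left alone:** the arm was raised clear of everything at hand-in, and I never gripped or pushed the old painted beads. The old long bead was in the last picture; the old short one was last seen in place when I picked up the final bead.
- **Disagreements:** the wrist camera's scale was about 1% off, so I refitted the camera height to the door for this check. Working the door's middle in x from the wall contacts instead gave a value about 1.5 mm lower. By that measure the short beads sit about 2 mm off centre, still within their 5 mm spare at each end.

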